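# Empty the deburring machine's catch tray

## Robot

A 6-joint arm with a two-finger parallel gripper is mounted at the origin on the work surface. World frame = base frame: x ahead of the robot, y to its left, z up, the work surface at z = 0. Lengths are in mm, angles in rad, forces in N, time in s.
With the tool pointing down it reaches from about 275 to 750 mm from the base axis. Payload 10.2 kg.
Tool frame: the origin (TCP) lies between the finger pads; the fingertips stand 25 mm ahead of it and the grasp point (between the pads) lies 6 mm ahead of it; z points along the fingers, y is the line along which they close (so a half turn about z gives the same grasp; the last joint's range is limited). The gripper opens to 85 mm and grips with 20 to 120 N. Pads are 22 mm wide; open, the fingers measure 114 mm over their backs; the gripper's body (76 mm by 85 mm) begins 54 mm behind the grasp point. The pads swing forward as they close: fully open they stand 13 mm farther back than shut.
Start: joints at [-1.528, 0.313, 1.498, -0, 1.331, -0.223], TCP at [137.894, -506.573, 256.294] pointing down, gripper open.
Joint ranges: [-2.94, 2.94], [-0.97, 2.17], [0.19, 2.56], [-1.23, 4.37], [0.02, 3.11], [-2.88, 2.88]. Speed limits (rad/s): [2.39, 2.39, 3.01, 3.14, 3.14, 3.14].

## Interface

Orientations are given as a unit quaternion [w, x, y, z].
In Python, from rig import ctrl, eyes, finish_job gives the robot as it stands.
- The arm moves only by the tool step_arm, never from a script. Its argument "increments" is a list of rows, each an object of numbers: "dx", "dy", "dz": the shift along the tool's x, y, z in units of 25 mm (1.0 is 25 mm); "wx", "wy", "wz": the turn, a rotation vector about the tool's x, y, z in units of 6 degrees (1.0 is 6 degrees). A call has 1 to 5 rows; each row shifts and turns the commanded pose from where the row before left it, along the tool's axes as they then stand; what a row does not reach is not made up. A row lasts 1/10 s, in which the tool goes at most 50 mm and 8.59 degrees, less where a joint would pass 70% of its speed; a pose out of reach is approached as far as the arm can. A call is refused whole if a number of a shift passes 1 or a number of a turn 1, either way. A call with a gripper value outside its range is refused whole. "fingers" is the finger opening in mm, from 0 to 85.4, set as the call begins (left out, the last holds). The fingers move at their own pace and stop on an object; "squeeze" is the grip in N (left out, the last holds). Time passes only in rows, so rows that do not move let the fingers close. It gives the time, the measured TCP pose, the force, the opening and the grip force at its end, in the units of the state.
- ctrl.sense(): the state, without advancing time (a new reading comes with each control period).
- eyes.capture(name): name is "scene" or "top" or "wrist"; returns a dict with "frame" (384x512x3 uint8, blue, green, red), "fx", "fy", "cx", "cy" (pixels), "k1" (the pictures are not rectified: a ray, as slopes to the right and down, at radius r is drawn at 1 + k1 r^2 times it, then the intrinsics apply), "R" (3x3) and "t" (3): a world point X has camera coordinates R X + t; the wrist camera has in their place "tool_from_camera" (4x4, takes a point from camera to tool coordinates, whose origin is the TCP and whose axes are the flange's). Camera axes: x right, y down, z forward; pixel columns grow to the right and rows downward; lengths in mm; the calibration is good to about 2 mm. A picture is of the moment at which its call begins: read the wrist's pose just before it. There is no depth.
- finish_job(): hands the job in; it is judged then, once.
Trained networks look in the newest picture that a camera, given by its name, has taken for a name from the list of things; names that differ only in an ending like _2 or _b are one class to them, and where a whole thing is asked for, a point or a joint stands for the part that bears it (a point fixed in the world has none). Each returns a list of dicts, best first, with "p" (0 to 1); they miss things now and then, are a little off and sometimes report something else, mostly with a low value. They report only what shows in the picture. A call takes as long as a camera call. They do not tell look-alikes from the thing itself.
- eyes.cut_out(camera, label): "mask" (384x512 bool, what is visible of it).
- eyes.landmark_of(camera, label): "point" ([x, y, z] in mm, in the coordinates of the camera as it stood for that picture, good to about 4 mm: a listed point, or the origin of a listed thing).
The state is a dict: "time_s": time; "joints": joint angles; "dq": joint speeds; "tau": joint torques, N m; "eef_pos": TCP position; "ee_rot": TCP orientation; "force": force on the tool from outside, world axes, zero at the start; "wrist_torque": the same for the moment, N m; "grip_width": opening from 0.0 (shut) to 1.0 (fully open); "grip_force": force on a finger pad.
Only numpy, scipy, OpenCV 4.12 (cv2) and the standard library are available. Lean on these libraries where they do the work, as an engineer would, in place of code of your own. Each camera call takes 0.05 s, during which the arm holds its last target. There are 200 camera calls.

## Task

Empty the deburring machine's catch tray: lift the clear gable-shaped guard off it and hang the guard squarely astride the middle of the brass rail, let go of it, then collect every hub casting into the yellow tote while the guard hangs there. When all the castings are in the tote, put the guard back over the empty tray, squarely seated on its rims as it was, and leave the mug, hammer, hex keys and clamp where they are.

Things in the scene. Friction and masses are not known exactly. Their poses are not given: they have to be found in the camera images.
- tray: fixed blue catch tray, 220 (own x) x 138 (y) x 32 mm high outside, walls and floor 4 mm; origin under its centre at bench level. Own +x points to a machine's outfeed: a 110 mm wide chute rises from the tray's +x end to a 120 mm wide, 73 mm high belt conveyor that begins at x = 150 mm and leads to a 160 mm high green housing at x = 410 mm
- guard: loose clear inverted-V guard with orange edges, 0.3 kg: two 4 mm panels 180 mm long (own x), 112 mm down the slope, falling at 45 degrees to +y and -y from the ridge; ends open; 164 mm wide, lower edges 79 mm below the origin. Origin: middle of the ridge line's underside; x along the ridge, z up. A half turn makes no difference
- guard_grip (a point): centre of the guard's black grip fin, 25 mm above the guard's origin. The fin stands on the ridge, 60 mm along the guard's x, 14 mm thick (y), 40 mm tall: 5 to 45 mm above the guard's origin
- tray_seat (a point): where the guard's origin lies when it is seated: over the tray's centre, 101 mm above its origin, axes as the tray's. The two panels then rest on the outer edges of the tray's long rims, ridge along the tray's x
- rail: fixed hanging rail. Origin: centre of the underside of its 270 x 60 x 8 mm dark base plate, at bench level; bar along own x; two 12 mm posts under the bar at x = +-105 mm, thinner than the bar so that they fit inside the guard's V
- rail_bar (a point): middle of the rail's round brass bar: 16 mm in diameter, 260 mm long, along the rail's x, centre line 125 mm above the bench. With the guard hung on it the bar lies in the V, and the guard's origin is 11 mm above this point
- tote: fixed yellow open tote, 260 (own x) x 190 (y) x 75 mm high outside, walls and floor 4 mm. Origin: centre of the underside at bench level. Rail and tote change sides from start to start
- mug: white ceramic mug, 80 mm in diameter, 90 mm tall, origin centre of its underside; bystander
- hammer: green plastic hammer lying down, 220 mm long; bystander
- hexset: hex key set in a black folding holder, 85 x 22 x 18 mm, origin centre of its underside; bystander
- clamp: red spring clamp lying flat, about 125 x 60 x 20 mm; bystander
- hub_a: finished aluminium flanged hub casting, one of six identical ones of which four to six are present (absent: None). Round flange 48 mm in diameter, 9 mm thick; central round boss 26 mm in diameter above it; 38 mm tall in all, about 80 g. Origin: centre of the flange's underside, z up through the boss. Starts standing on its flange on the tray floor
- hub_b: another hub casting, exactly like hub_a (may be absent)
- hub_c: another hub casting, exactly like hub_a (may be absent)
- hub_d: another hub casting, exactly like hub_a (may be absent)
- hub_e: another hub casting, exactly like hub_a (may be absent)
- hub_f: another hub casting, exactly like hub_a (may be absent)
Mind the look-alikes: they are no part of the job. There is more than one size of the guard; the job needs the smaller.

How it is judged (in metres and radians):
On the way, in this order (a step that is already met when the one before it is completed fails the run):
1. the guard hangs astride the rail bar, released and still (x of guard in the frame of rail between -0.07 and 0.07 m and y of guard in the frame of rail between -0.015 and 0.015 m and z of guard in the frame of rail between 0.128 and 0.146 m and angle between guard's own z axis and vertical below 0.2 rad and angle between the x axis of guard and the x axis of rail, either way round below 0.2 rad and contact force between the fingers and guard below 0.2 N and linear speed of guard below 0.05 m/s), for 0.4 s.
2. every casting present is in the tote, while the guard still hangs on the rail (all of step 1 and x of hub_a in the frame of tote between -0.132 and 0.132 m and y of hub_a in the frame of tote between -0.097 and 0.097 m and z of hub_a in the frame of tote between -0.005 and 0.06 m and x of hub_b in the frame of tote between -0.132 and 0.132 m and y of hub_b in the frame of tote between -0.097 and 0.097 m and z of hub_b in the frame of tote between -0.005 and 0.06 m and x of hub_c in the frame of tote between -0.132 and 0.132 m and y of hub_c in the frame of tote between -0.097 and 0.097 m and z of hub_c in the frame of tote between -0.005 and 0.06 m and x of hub_d in the frame of tote between -0.132 and 0.132 m and y of hub_d in the frame of tote between -0.097 and 0.097 m and z of hub_d in the frame of tote between -0.005 and 0.06 m and x of hub_e in the frame of tote between -0.132 and 0.132 m and y of hub_e in the frame of tote between -0.097 and 0.097 m and z of hub_e in the frame of tote between -0.005 and 0.06 m and x of hub_f in the frame of tote between -0.132 and 0.132 m and y of hub_f in the frame of tote between -0.097 and 0.097 m and z of hub_f in the frame of tote between -0.005 and 0.06 m), for 0.2 s.
At the end, for the whole second after the job is handed in: Every casting present at rest inside the tote, below its rim (origin under 60 mm up); guard released, still, on the tray: origin within 10 mm across, 30 mm along and 94-108 mm above the tray origin, tilt under 0.1 rad, ridge within 0.12 rad of the tray x (x of hub_a in the frame of tote between -0.132 and 0.132 m and y of hub_a in the frame of tote between -0.097 and 0.097 m and z of hub_a in the frame of tote between -0.005 and 0.06 m and x of hub_b in the frame of tote between -0.132 and 0.132 m and y of hub_b in the frame of tote between -0.097 and 0.097 m and z of hub_b in the frame of tote between -0.005 and 0.06 m and x of hub_c in the frame of tote between -0.132 and 0.132 m and y of hub_c in the frame of tote between -0.097 and 0.097 m and z of hub_c in the frame of tote between -0.005 and 0.06 m and x of hub_d in the frame of tote between -0.132 and 0.132 m and y of hub_d in the frame of tote between -0.097 and 0.097 m and z of hub_d in the frame of tote between -0.005 and 0.06 m and x of hub_e in the frame of tote between -0.132 and 0.132 m and y of hub_e in the frame of tote between -0.097 and 0.097 m and z of hub_e in the frame of tote between -0.005 and 0.06 m and x of hub_f in the frame of tote between -0.132 and 0.132 m and y of hub_f in the frame of tote between -0.097 and 0.097 m and z of hub_f in the frame of tote between -0.005 and 0.06 m and x of guard in the frame of tray between -0.03 and 0.03 m and y of guard in the frame of tray between -0.01 and 0.01 m and z of guard in the frame of tray between 0.094 and 0.108 m and angle between guard's own z axis and vertical below 0.1 rad and angle between the x axis of guard and the x axis of tray, either way round below 0.12 rad and contact force between the fingers and guard below 0.2 N and linear speed of each of guard, hub_a, hub_b, hub_c, hub_d, hub_e, hub_f below 0.05 m/s); the robot touches nothing.
It fails at once if the mug is pushed away by more than 40 mm (distance of mug from where it was at the start of the episode above 0.04 m).
It fails at once if the hammer is pushed away by more than 40 mm (distance of hammer from where it was at the start of the episode above 0.04 m).
It fails at once if the hex key set is pushed away by more than 40 mm (distance of hexset from where it was at the start of the episode above 0.04 m).
It fails at once if the spring clamp is pushed away by more than 40 mm (distance of clamp from where it was at the start of the episode above 0.04 m).
Of hub_a, hub_b, hub_c, hub_d, hub_e, hub_f only 4 to 6 are there at a start; the rules pass over those that are not, and their reading is None.
At some moment in a run one of hub_a, hub_b, hub_c, hub_d, hub_e, hub_f may be knocked a few centimetres aside while the robot is not near it.
Once in a run the grip may slacken for a moment while it holds something.
It also fails if it takes over 192 s, if anything falls off the work surface, if the arm or the gripper's body presses on something with over 40 N, if the wrist force passes 120 N, or if a joint passes its speed limit or range.

## Working session

There is one attempt and no reset: what is moved stays moved. The work goes in short steps, Python scripts to look and compute and a tool call to move; the robot and the scene stay as the last step left them, time stands still between calls to the robot, and variables do not carry over. Pictures are saved under pics/ and viewed, at most 14 in all, crops included, and the job is handed in when it is done.

Besides the shell and the picture viewer there is one more tool, called after ">>>" as a command line: name --argument value ..., lists and objects as JSON in quotes. step_arm: Moves the arm, as the interface text tells. Its arguments: {"type":"object","properties":{"increments":{"type":"array"},"fingers":{"type":"number"},"squeeze":{"type":"number"}},"required":["increments"]}

```bash
ls; mkdir -p pics; cat > h.py <<'E'
import numpy as np, cv2
from rig import ctrl, eyes
from scipy.spatial.transform import Rotation as Ro
def toolT():
    s=ctrl.sense(); q=s["ee_rot"]; T=np.eye(4)
    T[:3,:3]=Ro.from_quat([q[1],q[2],q[3],q[0]]).as_matrix(); T[:3,3]=s["eef_pos"]; return T
def cap(name,save=None):
    T=toolT(); c=eyes.capture(name)
    if name=="wrist": W=T@np.array(c["tool_from_camera"])
    else:
        R=np.array(c["R"]);W=np.eye(4);W[:3,:3]=R.T;W[:3,3]=-R.T@np.array(c["t"])
    c["W"]=W
    if save: cv2.imwrite("pics/"+save,c["frame"])
    return c
def lm(c,name,label):
    return [(round(d["p"],2),np.round(c["W"][:3,:3]@np.array(d["point"])+c["W"][:3,3],1)) for d in eyes.landmark_of(name,label)]
def proj(c,X):
    W=np.linalg.inv(c["W"]);p=W[:3,:3]@np.array(X,float)+W[:3,3];a=p[:2]/p[2];a=a*(1+c["k1"]*(a@a))
    return np.round([c["fx"]*a[0]+c["cx"],c["fy"]*a[1]+c["cy"]],1)
def unproj(c,uv,z):
    d=np.array([(uv[0]-c["cx"])/c["fx"],(uv[1]-c["cy"])/c["fy"]]);a=d.copy()
    for _ in range(20): a=d/(1+c["k1"]*(a@a))
    r=c["W"][:3,:3]@np.array([a[0],a[1],1]);o=c["W"][:3,3]
    return np.round(o+r*(z-o[2])/r[2],1)
E
python3 - <<'E'
from h import *
print(ctrl.sense())
for n in("top","scene"):
    c=cap(n,n+"0.png")
    print(n,c["W"][:3,3],c["fx"],c["k1"])
    for l in["tray","guard","guard_grip","tray_seat","rail","rail_bar","tote","mug","hammer","hexset","clamp","hub_a"]:
        for p,x in lm(c,n,l): print(l,p,x,proj(c,x))
E
```

```text
pics
{'time_s': 0.0, 'joints': array([-1.52840590e+00,  3.13479368e-01,  1.49841253e+00,  1.50593277e-05,
        1.33098368e+00, -2.23374095e-01]), 'dq': array([ 3.32403441e-04,  1.21231128e-03,  1.56058655e-03,  3.29172943e-04,
       -4.80980000e-05,  1.32367219e-03]), 'tau': array([-5.68370558e-05, -4.12265646e+01, -2.59738773e+01, -2.24227683e-04,
        4.15655828e-03, -1.57890111e-05]), 'eef_pos': array([ 137.88524486, -506.35107716,  255.72926511]), 'ee_rot': array([-6.38176947e-04,  9.91184170e-01,  1.32489733e-01,  6.52510350e-05]), 'force': array([ 0.24739959, -0.90285133,  0.17387942]), 'wrist_torque': array([ 0.0100593 ,  0.01387574, -0.01194815]), 'grip_force': 0.0, 'grip_width': 1.0018232471816138}
top [ 356.6501963    17.44688598 1180.66448765] 419.098189766821 -0.08428702782908797
guard 0.78 [177.5 315.  101.9] [126.5 290.1]
guard 0.69 [554.8 -17.6 101.6] [260.5 146.7]
guard_grip 0.82 [177.1 316.1 137. ] [122.1 292.5]
guard_grip 0.58 [556.7 -16.5 125.4] [260.4 144.3]
guard_grip 0.45 [ 7.330e+02 -2.054e+02  4.000e-01] [324.9  94.5]
rail 0.72 [389.5 -84.3   0.6] [281.
[... 1126 characters left out ...]
ail 0.7 [ 498.1 -288.5   -2.9] [166.7 208.4]
rail_bar 0.59 [ 502.6 -286.1  123.7] [159.6 182.6]
rail_bar 0.5 [392.3  71.3   2.3] [288.7 201.6]
rail_bar 0.43 [ 5.529e+02 -1.760e+01 -3.000e-01] [247.6 239.2]
tote 0.59 [511.2 327.1  -3.1] [368.5 250.2]
mug 0.73 [ 733.9 -205.5   -0.9] [164.6 279.8]
mug 0.34 [733.4 283.4   2.8] [343.7 317.3]
hammer 0.73 [736.8 283.3   2.6] [343.5 318.5]
hexset 0.52 [389.  -82.6  -1. ] [240.5 192.8]
hexset 0.43 [549.5 -18.8  -2.9] [247.5 238.6]
clamp 0.85 [390.5  73.6   1. ] [289.5 201.5]
hub_a 0.51 [617.9 -52.7  -0.8] [229.8 255.6]
hub_a 0.5 [620.   10.7   1.3] [251.4 260.3]
hub_a 0.49 [508.2 326.7  -2.9] [368.4 249.3]
hub_a 0.19 [557.2 -20.2  95.9] [245.1 220.5]
```

```bash
python3 - <<'E'
import cv2
a=cv2.imread("pics/top0.png");b=cv2.imread("pics/scene0.png")
cv2.imwrite("pics/t0.png",cv2.resize(a,(800,600),interpolation=2));cv2.imwrite("pics/s0.png",cv2.resize(b,(800,600),interpolation=2))
cv2.imwrite("pics/crop0.png",cv2.resize(a[80:240,190:400],(800,600),interpolation=2))
E
```

```text
(no output)
```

View pics/t0.png

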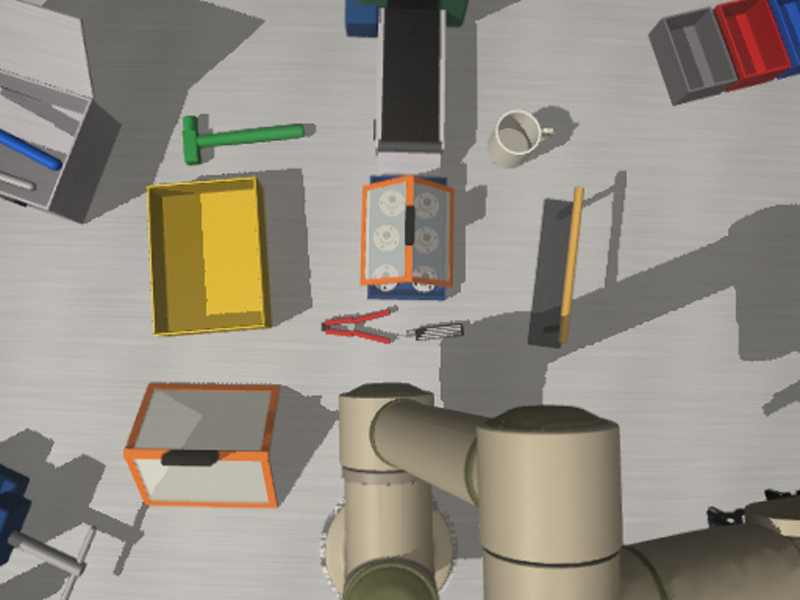

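View pics/s0.png

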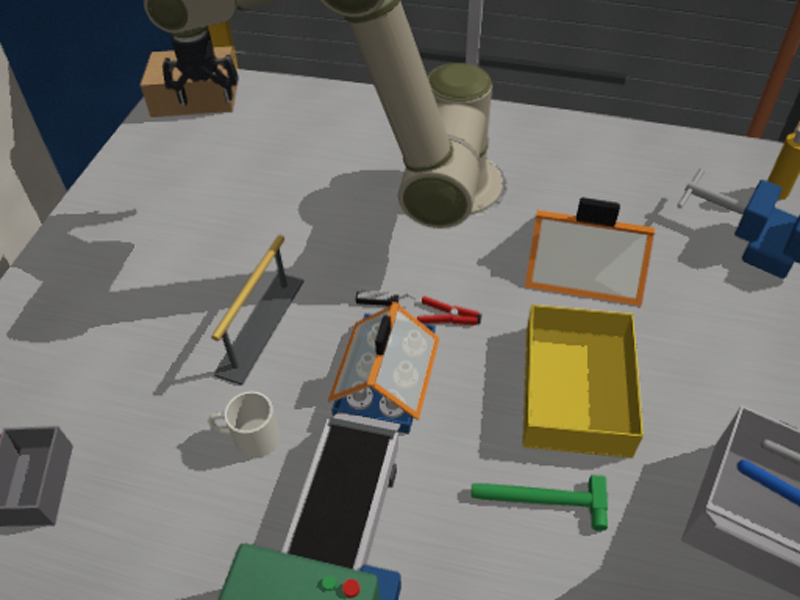

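View pics/crop0.png

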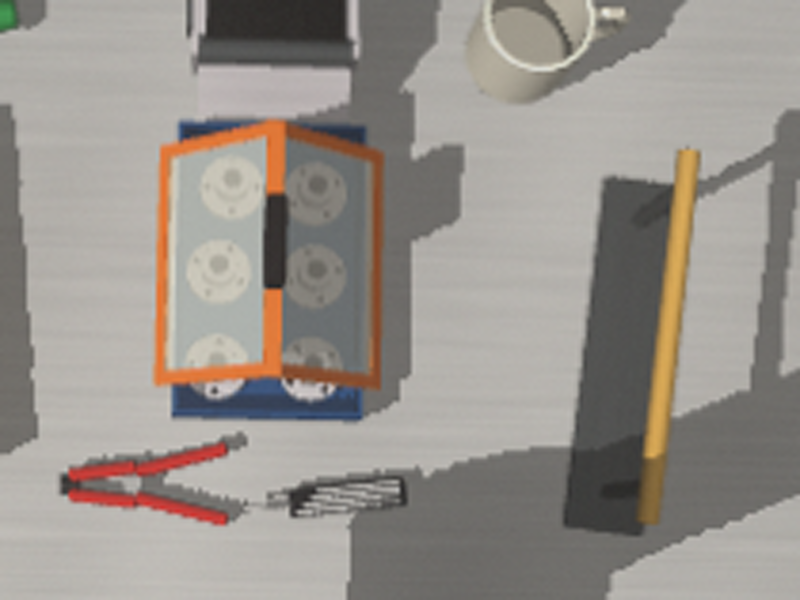

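The small guard is at t0 (408,228), about 180 mm long and seated on the blue tray. The look-alike at (203,457) is about 250 mm long, so it's the larger one. There are six hubs under the guard. The rail is at (560,265), right of the tray, and the tote is at (208,256). The close crop confirms the guard on the tray as the one to use.

```bash
python3 - <<'E'
from h import *
c=cap("top")
f=lambda u,v:(190+u*.2625,80+v*.26667)
g=lambda u,v:(u*.64,v*.64)
def pr(n,pts):
    P=np.array([unproj(c,p,z) for p,z in pts]);print(n,P.tolist(),'mean',P.mean(0).round(1));return P
def yaw(a,b): d=a-b;print('yaw',np.arctan2(d[1],d[0]).round(3),'len',np.linalg.norm(d).round(1))
P=pr('ridge',[(f(276,122),104),(f(273,378),104)]);yaw(*P)
P=pr('bar',[(f(688,152),131),(f(650,522),131)]);yaw(*P)
P=pr('base',[(f(605,178),8),(f(672,186),8),(f(641,534),8),(f(565,526),8)]);yaw(P[0],P[3]);yaw(P[1],P[2])
P=pr('tray',[(f(180,124),32),(f(366,127),32),(f(362,418),32),(f(172,416),32)]);yaw(P[0],P[3]);yaw(P[1],P[2]);yaw(P[0],P[1])
P=pr('tote',[(g(148,187),75),(g(258,179),75),(g(270,326),75),(g(155,334),75)]);yaw(P[0],P[1]);yaw(P[1],P[2])
P=pr('hub boss tops',[(f(*q),42) for q in[(233,178),(316,186),(219,263),(316,268),(215,350),(315,355)]])
P=pr('fin top',[(f(275,194),146),(f(275,288),146)])
E
```

```text
ridge [[645.5, -20.7, 104.0], [465.2, -22.5, 104.0]] mean [555.4 -21.6 104. ]
yaw 0.01 len 180.3
bar [[626.5, -300.6, 131.0], [371.3, -273.9, 131.0]] mean [ 498.9 -287.2  131. ]
yaw -0.104 len 256.6
base [[635.5, -273.8, 8.0], [630.9, -325.3, 8.0], [363.9, -301.3, 8.0], [368.7, -244.2, 8.0]] mean [ 499.8 -286.2    8. ]
yaw -0.11 len 268.4
yaw -0.09 len 268.1
tray [[661.3, 47.3, 32.0], [663.1, -89.7, 32.0], [444.5, -90.2, 32.0], [442.6, 47.1, 32.0]] mean [552.9 -21.4  32. ]
yaw 0.001 len 218.7
yaw 0.002 len 218.6
yaw 1.584 len 137.0
tote [[622.8, 431.0, 75.0], [640.8, 240.3, 75.0], [388.6, 208.9, 75.0], [369.9, 403.7, 75.0]] mean [505.5 321.   75. ]
yaw 1.665 len 191.5
yaw 0.124 len 254.1
hub boss tops [[618.9, 7.4, 42.0], [614.7, -53.0, 42.0], [555.2, 16.0, 42.0], [553.3, -54.1, 42.0], [490.9, 17.3, 42.0], [489.0, -54.6, 42.0]] mean [553.7 -20.2  42. ]
fin top [[584.8, -19.6, 146.0], [521.2, -20.9, 146.0]] mean [553.  -20.2 146. ]
```

>>> step_arm --increments '[{"wz":1},{"wz":1},{"wz":0.54},{},{}]' --fingers 60

```text
invalid input at $.increments[0]: expected keys dx, dy, dz, wx, wy, wz
```

>>> step_arm --increments '[{"dx":0,"dy":0,"dz":0,"wx":0,"wy":0,"wz":1},{"dx":0,"dy":0,"dz":0,"wx":0,"wy":0,"wz":1},{"dx":0,"dy":0,"dz":0,"wx":0,"wy":0,"wz":0.54},{"dx":0.83,"dy":-0.97,"dz":0,"wx":0,"wy":0,"wz":0},{"dx":0.83,"dy":-0.97,"dz":0,"wx":0,"wy":0,"wz":0}]' --fingers 60

```text
time_s: 1.85
eef_pos: [179.6, -457.6, 256.0]
ee_rot: [-0.0, 1.0, -0.001, 0.0]
force: [1.0, -0.2, -0.5]
grip_width: 0.702
grip_force: 0.0
```

>>> step_arm --increments '[{"dx":0.83,"dy":-0.97,"dz":0,"wx":0,"wy":0,"wz":0},{"dx":0.83,"dy":-0.97,"dz":0,"wx":0,"wy":0,"wz":0},{"dx":0.83,"dy":-0.97,"dz":0,"wx":0,"wy":0,"wz":0},{"dx":0.83,"dy":-0.97,"dz":0,"wx":0,"wy":0,"wz":0},{"dx":0.83,"dy":-0.97,"dz":0,"wx":0,"wy":0,"wz":0}]'

```text
time_s: 2.35
eef_pos: [283.8, -335.8, 256.4]
ee_rot: [0.0, 1.0, -0.0, 0.0]
force: [0.0, -1.8, 0.4]
grip_width: 0.701
grip_force: 0.0
```

>>> step_arm --increments '[{"dx":0.83,"dy":-0.97,"dz":0,"wx":0,"wy":0,"wz":0},{"dx":0.83,"dy":-0.97,"dz":0,"wx":0,"wy":0,"wz":0},{"dx":0.83,"dy":-0.97,"dz":0,"wx":0,"wy":0,"wz":0},{"dx":0.83,"dy":-0.97,"dz":0,"wx":0,"wy":0,"wz":0},{"dx":0.83,"dy":-0.97,"dz":0,"wx":0,"wy":0,"wz":0}]'

```text
time_s: 2.85
eef_pos: [387.7, -214.5, 256.4]
ee_rot: [0.0, 1.0, -0.0, 0.0]
force: [-0.0, -0.7, 0.3]
grip_width: 0.7
grip_force: 0.0
```

>>> step_arm --increments '[{"dx":0.83,"dy":-0.97,"dz":0,"wx":0,"wy":0,"wz":0},{"dx":0.83,"dy":-0.97,"dz":0,"wx":0,"wy":0,"wz":0},{"dx":0.83,"dy":-0.97,"dz":0,"wx":0,"wy":0,"wz":0},{"dx":0,"dy":0,"dz":0,"wx":0,"wy":0,"wz":0},{"dx":0,"dy":0,"dz":0,"wx":0,"wy":0,"wz":0}]'

```text
time_s: 3.35
eef_pos: [449.2, -142.7, 256.2]
ee_rot: [0.0, 1.0, 0.001, -0.0]
force: [-0.1, 0.5, -1.1]
grip_width: 0.702
grip_force: 0.0
```

>>> step_arm --increments '[{"dx":0.83,"dy":-0.97,"dz":0,"wx":0,"wy":0,"wz":0},{"dx":0.83,"dy":-0.97,"dz":0,"wx":0,"wy":0,"wz":0},{"dx":0.83,"dy":-0.97,"dz":0,"wx":0,"wy":0,"wz":0},{"dx":0.83,"dy":-0.97,"dz":0,"wx":0,"wy":0,"wz":0},{"dx":0.83,"dy":-0.97,"dz":0,"wx":0,"wy":0,"wz":0}]'

```text
time_s: 3.85
eef_pos: [553.4, -21.9, 256.4]
ee_rot: [0.0, 1.0, -0.001, 0.0]
force: [-0.1, -0.3, 0.0]
grip_width: 0.702
grip_force: 0.0
```

>>> step_arm --increments '[{"dx":0,"dy":0,"dz":0,"wx":0,"wy":0,"wz":0}]'

```text
time_s: 3.95
eef_pos: [554.0, -20.6, 256.0]
ee_rot: [-0.0, 1.0, 0.001, 0.0]
force: [-0.4, -0.1, 0.3]
grip_width: 0.704
grip_force: 0.0
```

```bash
python3 - <<'E'
from h import *
c=cap("wrist","w1.png")
print(toolT()[:3,3].round(1),c["W"][:3,3].round(1))
for l in["guard","guard_grip","tray","tray_seat"]:
    for p,x in lm(c,"wrist",l): print(l,p,x,proj(c,x))
for m in eyes.cut_out("wrist","guard_grip")[:2]:
    M=m["mask"].astype(np.uint8);print(m["p"],M.sum(),cv2.minAreaRect(cv2.findNonZero(M)))
E
```

```text
[553.1 -21.7 255.9] [629.6 -20.6 374. ]
guard 0.8 [558.6 -17.8  99.7] [254.1 170.4]
guard_grip 0.82 [555.5 -19.4 126.5] [255.7 181.9]
guard_grip 0.24 [ 498.7 -288.4    2.1] [463.5 196.5]
tray 0.68 [390.8  73.9  -3.6] [190.6 266.6]
0.77 406 ((52.45999526977539, 350.7799987792969), (111.23999786376953, 37.47999954223633), 16.260204315185547)
0.6 24436 ((256.5, 166.0), (192.0, 151.0), 90.0)
```

View pics/w1.png

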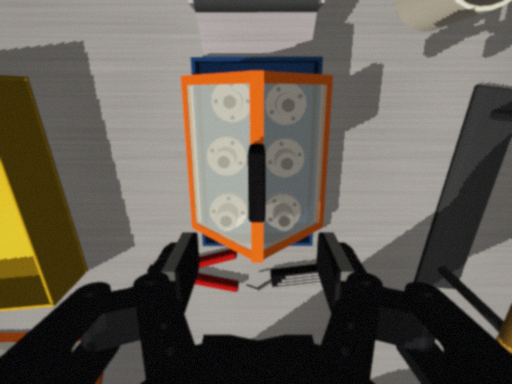

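>>> step_arm --increments '[{"dx":0.08,"dy":-0.07,"dz":1,"wx":0,"wy":0,"wz":0},{"dx":0,"dy":0,"dz":1,"wx":0,"wy":0,"wz":0},{"dx":0,"dy":0,"dz":1,"wx":0,"wy":0,"wz":0},{"dx":0,"dy":0,"dz":1,"wx":0,"wy":0,"wz":0},{"dx":0,"dy":0,"dz":0.76,"wx":0,"wy":0,"wz":0}]'

```text
time_s: 4.75
eef_pos: [554.3, -20.6, 136.0]
ee_rot: [-0.0, 1.0, -0.001, -0.001]
force: [0.7, 0.1, -0.5]
grip_width: 0.704
grip_force: 0.0
```

>>> step_arm --increments '[{"dx":0,"dy":0,"dz":0,"wx":0,"wy":0,"wz":0},{"dx":0,"dy":0,"dz":0,"wx":0,"wy":0,"wz":0},{"dx":0,"dy":0,"dz":0,"wx":0,"wy":0,"wz":0},{"dx":0,"dy":0,"dz":0,"wx":0,"wy":0,"wz":0},{"dx":0,"dy":0,"dz":0,"wx":0,"wy":0,"wz":0}]' --fingers 0 --squeeze 80

```text
time_s: 5.25
eef_pos: [555.6, -20.2, 138.8]
ee_rot: [0.0, 1.0, 0.0, 0.001]
force: [-1.4, -1.3, 7.1]
grip_width: 0.153
grip_force: 78.3
```

>>> step_arm --increments '[{"dx":0,"dy":0,"dz":0,"wx":0,"wy":0,"wz":0},{"dx":0,"dy":0,"dz":0,"wx":0,"wy":0,"wz":0},{"dx":0,"dy":0,"dz":0,"wx":0,"wy":0,"wz":0}]'

```text
time_s: 5.55
eef_pos: [555.5, -20.1, 138.8]
ee_rot: [0.0, 1.0, 0.0, 0.001]
force: [-2.0, -1.0, 7.5]
grip_width: 0.146
grip_force: 78.3
```

>>> step_arm --increments '[{"dx":0,"dy":0,"dz":-0.3,"wx":0,"wy":0,"wz":0},{"dx":0,"dy":0,"dz":-0.5,"wx":0,"wy":0,"wz":0},{"dx":0,"dy":0,"dz":-0.8,"wx":0,"wy":0,"wz":0},{"dx":0,"dy":0,"dz":-1,"wx":0,"wy":0,"wz":0},{"dx":0,"dy":0,"dz":-1,"wx":0,"wy":0,"wz":0}]' --squeeze 110

```text
time_s: 6.05
eef_pos: [554.8, -19.8, 228.9]
ee_rot: [-0.0, 1.0, -0.0, 0.0]
force: [0.8, 0.1, -3.3]
grip_width: 0.15
grip_force: 107.2
```

>>> step_arm --increments '[{"dx":0,"dy":0,"dz":-0.8,"wx":0,"wy":0,"wz":0.4},{"dx":0,"dy":0,"dz":-0.6,"wx":0,"wy":0,"wz":0.3},{"dx":0,"dy":0,"dz":-0.4,"wx":0,"wy":0,"wz":0.27},{"dx":0,"dy":0,"dz":0,"wx":0,"wy":0,"wz":0},{"dx":0,"dy":0,"dz":0,"wx":0,"wy":0,"wz":0}]'

```text
time_s: 6.55
eef_pos: [554.8, -19.8, 271.8]
ee_rot: [-0.0, 0.999, -0.051, -0.0]
force: [-0.0, -0.0, -3.5]
grip_width: 0.144
grip_force: 107.2
```

```bash
python3 - <<'E'
from h import *
print(toolT()[:3,3].round(1),ctrl.sense()["grip_width"])
for n in("top","scene"):
    c=cap(n,n+"2.png")
    for l in["guard","guard_grip"]:
        for p,x in lm(c,n,l): print(l,p,x,proj(c,x))
a=cv2.imread("pics/scene2.png");cv2.imwrite("pics/s2c.png",cv2.resize(a[60:300,80:400],(800,600),interpolation=2))
E
```

```text
[554.8 -19.8 271.8] 0.14395215041892115
guard 0.89 [556.8 -19.6 236.6] [263.5 135.2]
guard 0.7 [179.2 317.8 100.4] [125.6 289.3]
guard_grip 0.92 [180.2 312.6 134.7] [123.8 291.2]
guard_grip 0.66 [557.  -19.1 257.1] [263.7 133.2]
guard 0.73 [178.8 315.5 107.4] [379.8 142. ]
guard 0.64 [558.5 -19.2 231. ] [243.3 188.9]
guard_grip 0.73 [555.6 -21.4 258.4] [242.3 180.7]
guard_grip 0.73 [172.7 320.1 130.6] [382.7 135.5]
```

View pics/s2c.png

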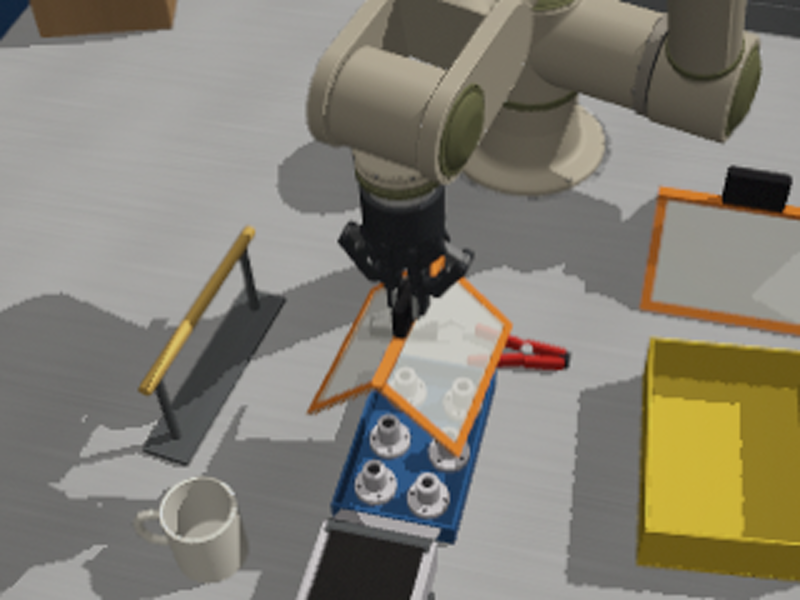

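The guard is held level at crop (400,360), all six hubs stand in the tray around (410,430), and the bar runs from (150,385) to (250,235). I'll move over the bar.

>>> step_arm --increments '[{"dx":-0.05,"dy":0.5,"dz":0,"wx":0,"wy":0,"wz":0},{"dx":-0.09,"dy":0.9,"dz":0,"wx":0,"wy":0,"wz":0},{"dx":-0.1,"dy":0.95,"dz":0,"wx":0,"wy":0,"wz":0},{"dx":-0.1,"dy":0.95,"dz":0,"wx":0,"wy":0,"wz":0},{"dx":-0.1,"dy":0.95,"dz":0,"wx":0,"wy":0,"wz":0}]'

```text
time_s: 7.35
eef_pos: [532.7, -126.2, 272.3]
ee_rot: [0.0, 0.999, -0.051, -0.0]
force: [0.2, -0.1, -2.6]
grip_width: 0.147
grip_force: 107.4
```

>>> step_arm --increments '[{"dx":-0.1,"dy":0.95,"dz":0,"wx":0,"wy":0,"wz":0},{"dx":-0.1,"dy":0.95,"dz":0,"wx":0,"wy":0,"wz":0},{"dx":-0.1,"dy":0.95,"dz":0,"wx":0,"wy":0,"wz":0},{"dx":-0.1,"dy":0.95,"dz":0,"wx":0,"wy":0,"wz":0},{"dx":-0.1,"dy":0.95,"dz":0,"wx":0,"wy":0,"wz":0}]'

```text
time_s: 7.85
eef_pos: [508.0, -243.1, 272.2]
ee_rot: [0.0, 0.999, -0.051, -0.0]
force: [0.2, -0.1, -2.7]
grip_width: 0.144
grip_force: 107.4
```

>>> step_arm --increments '[{"dx":-0.1,"dy":0.85,"dz":0,"wx":0,"wy":0,"wz":0},{"dx":-0.1,"dy":0.5,"dz":0,"wx":0,"wy":0,"wz":0},{"dx":-0.1,"dy":0.5,"dz":0,"wx":0,"wy":0,"wz":0},{"dx":0,"dy":0,"dz":0,"wx":0,"wy":0,"wz":0},{"dx":0,"dy":0,"dz":0,"wx":0,"wy":0,"wz":0}]'

```text
time_s: 8.35
eef_pos: [496.6, -286.3, 272.3]
ee_rot: [-0.0, 0.999, -0.051, 0.0]
force: [0.7, -0.2, -3.4]
grip_width: 0.147
grip_force: 107.5
```

```bash
python3 - <<'E'
from h import *
print(toolT()[:3,3].round(1),ctrl.sense()["grip_width"])
for n in("top","scene","wrist"):
    c=cap(n,n+"3.png")
    for l in["guard","guard_grip","rail_bar","rail"]:
        for p,x in lm(c,n,l): print(n,l,p,x,proj(c,x))
a=cv2.imread("pics/scene3.png");b=cv2.imread("pics/top3.png")
cv2.imwrite("pics/s3c.png",np.hstack([cv2.resize(a[100:280,70:280],(400,343),interpolation=2),cv2.resize(b[90:250,280:470],(400,343),interpolation=2)]))
E
```

```text
[ 496.6 -286.3  272.3] 0.14721899028596228
top guard 0.63 [177.2 315.5 100.3] [126.5 290.2]
top guard_grip 0.64 [174.7 312.4 140.5] [123.2 293.8]
top guard_grip 0.4 [735.3 287.7   1.1] [155.2  88.9]
top guard_grip 0.35 [392.5  75.7   0.7] [224.8 209.3]
scene guard 0.81 [ 498.5 -288.3  229.5] [152.4 155.6]
scene guard 0.79 [176.7 315.3 103.8] [379.5 142.4]
scene guard_grip 0.65 [175.7 321.5 131.3] [383.2 136.1]
scene guard_grip 0.64 [618.  -52.7   2.7] [229.7 255. ]
scene guard_grip 0.56 [ 496.2 -286.   259.7] [151.4 147.2]
scene rail_bar 0.7 [548.7 -16.8   0.6] [248.2 237.9]
scene rail_bar 0.6 [ 500.  -289.1  122.9] [159. 182.]
scene rail 0.66 [ 503.8 -288.4  127.1] [158.5 182. ]
scene rail 0.58 [ 499.9 -285.7    2.3] [167.1 207.9]
wrist guard 0.6 [614.  -52.9   3.9] [52.8 75.4]
wrist guard 0.59 [ 500.1 -283.5  230.9] [251.1 223.3]
wrist guard_grip 0.88 [ 495.2 -284.3  262.4] [252.6 260. ]
```

View pics/s3c.png

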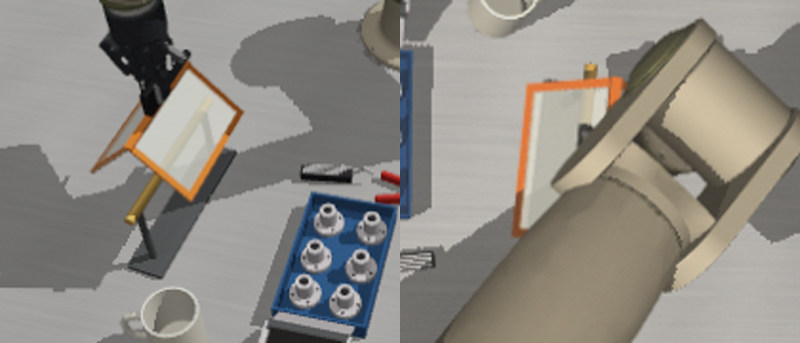

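The scene view shows the guard astride above the bar, with the bar end at left-panel (130,217). I'll lower it.

>>> step_arm --increments '[{"dx":0.05,"dy":0.05,"dz":0.6,"wx":0,"wy":0,"wz":0},{"dx":0,"dy":0,"dz":0.8,"wx":0,"wy":0,"wz":0},{"dx":0,"dy":0,"dz":0.9,"wx":0,"wy":0,"wz":0},{"dx":0,"dy":0,"dz":0.7,"wx":0,"wy":0,"wz":0},{"dx":0,"dy":0,"dz":0.4,"wx":0,"wy":0,"wz":0}]'

```text
time_s: 9.6
eef_pos: [497.4, -287.7, 185.9]
ee_rot: [-0.001, 0.999, -0.051, -0.001]
force: [0.3, 0.2, -2.2]
grip_width: 0.144
grip_force: 107.5
```

>>> step_arm --increments '[{"dx":0,"dy":0,"dz":0.2,"wx":0,"wy":0,"wz":0},{"dx":0,"dy":0,"dz":0.1,"wx":0,"wy":0,"wz":0},{"dx":0,"dy":0,"dz":0.08,"wx":0,"wy":0,"wz":0},{"dx":0,"dy":0,"dz":0,"wx":0,"wy":0,"wz":0},{"dx":0,"dy":0,"dz":0,"wx":0,"wy":0,"wz":0}]'

```text
time_s: 10.1
eef_pos: [497.9, -288.1, 178.3]
ee_rot: [0.0, 0.999, -0.051, 0.0]
force: [0.4, -0.2, -1.6]
grip_width: 0.143
grip_force: 107.5
```

>>> step_arm --increments '[{"dx":0,"dy":0,"dz":0.08,"wx":0,"wy":0,"wz":0},{"dx":0,"dy":0,"dz":0.08,"wx":0,"wy":0,"wz":0},{"dx":0,"dy":0,"dz":0,"wx":0,"wy":0,"wz":0},{"dx":0,"dy":0,"dz":0,"wx":0,"wy":0,"wz":0}]'

```text
time_s: 10.5
eef_pos: [498.1, -287.7, 175.4]
ee_rot: [0.0, 0.999, -0.051, 0.001]
force: [-1.3, 3.8, 8.4]
grip_width: 0.147
grip_force: 109.3
```

>>> step_arm --increments '[{"dx":0,"dy":0,"dz":0,"wx":0,"wy":0,"wz":0},{"dx":0,"dy":0,"dz":0,"wx":0,"wy":0,"wz":0},{"dx":0,"dy":0,"dz":0,"wx":0,"wy":0,"wz":0},{"dx":0,"dy":0,"dz":0,"wx":0,"wy":0,"wz":0}]' --squeeze 20

```text
time_s: 10.9
eef_pos: [498.0, -287.8, 175.3]
ee_rot: [0.0, 0.999, -0.051, 0.001]
force: [-1.6, 4.2, 8.7]
grip_width: 0.147
grip_force: 109.3
```

>>> step_arm --increments '[{"dx":0,"dy":0,"dz":0,"wx":0,"wy":0,"wz":0},{"dx":0,"dy":0,"dz":0,"wx":0,"wy":0,"wz":0},{"dx":0,"dy":0,"dz":0,"wx":0,"wy":0,"wz":0},{"dx":0,"dy":0,"dz":0,"wx":0,"wy":0,"wz":0}]' --fingers 40

```text
time_s: 11.3
eef_pos: [497.7, -288.0, 173.7]
ee_rot: [0.0, 0.999, -0.051, -0.0]
force: [-0.3, 0.8, 0.7]
grip_width: 0.468
grip_force: 0.0
```

>>> step_arm --increments '[{"dx":0,"dy":0,"dz":-0.3,"wx":0,"wy":0,"wz":0},{"dx":0,"dy":0,"dz":-1,"wx":0,"wy":0,"wz":0},{"dx":0,"dy":0,"dz":-1,"wx":0,"wy":0,"wz":0},{"dx":0,"dy":0,"dz":-1,"wx":0,"wy":0,"wz":0},{"dx":0,"dy":0,"dz":-1,"wx":0,"wy":0,"wz":0}]'

```text
time_s: 11.8
eef_pos: [497.6, -287.9, 283.0]
ee_rot: [0.0, 0.999, -0.051, 0.0]
force: [-0.1, -0.6, -0.6]
grip_width: 0.469
grip_force: 0.0
```

```bash
python3 - <<'E'
from h import *
print(toolT()[:3,3].round(1))
for n in("scene","wrist"):
    c=cap(n,n+"4.png")
    for l in["guard","guard_grip"]:
        for p,x in lm(c,n,l): print(n,l,p,x,proj(c,x))
a=cv2.imread("pics/scene4.png");b=cv2.imread("pics/wrist4.png")
cv2.imwrite("pics/s4c.png",np.hstack([cv2.resize(a[100:280,70:280],(400,343),interpolation=2),cv2.resize(b,(400,343),interpolation=2)]))
E
```

```text
[ 497.6 -287.9  283. ]
scene guard 0.89 [178.6 314.4 107.8] [379.4 141.8]
scene guard 0.64 [ 499.1 -287.4  132.6] [159.  179.6]
scene guard 0.63 [553.1 -19.4  -3.4] [247.  239.7]
scene guard_grip 0.87 [175.8 322.8 128.4] [383.4 136.9]
scene guard_grip 0.75 [ 497.3 -290.3  160.7] [156.5 172.3]
scene guard_grip 0.65 [487.6 -51.    3.1] [242.1 218.6]
scene guard_grip 0.44 [482.1  18.2   5.5] [265.2 220.9]
scene guard_grip 0.29 [ 499.6 -285.5  133.4] [159.6 179.6]
wrist guard 0.92 [ 501.3 -286.6  134.7] [254.5 174.7]
wrist guard 0.34 [555.5 -20.2  -0. ] [ 47.5 128. ]
wrist guard_grip 0.84 [ 499.8 -283.4  163.8] [250.5 186.1]
```

View pics/s4c.png

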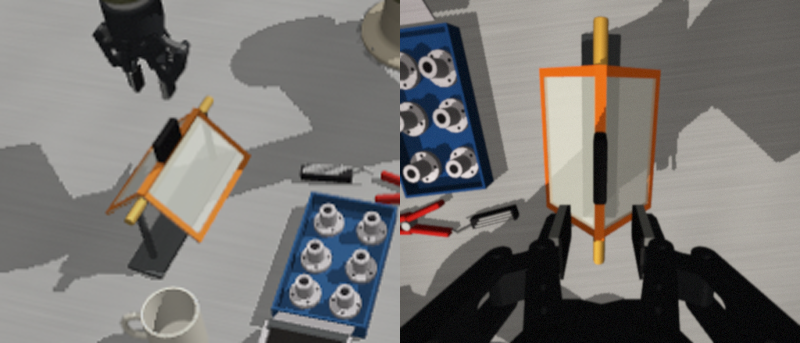

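The guard hangs squarely astride the bar and is released: right panel ridge (600,150), bar ends (600,20) and (600,260). Next I'll turn the tool to yaw +90° and go above the tray.

>>> step_arm --increments '[{"dx":0,"dy":0,"dz":0,"wx":0,"wy":0,"wz":-1},{"dx":0,"dy":0,"dz":0,"wx":0,"wy":0,"wz":-1},{"dx":0,"dy":0,"dz":0,"wx":0,"wy":0,"wz":-1},{"dx":0,"dy":0,"dz":0,"wx":0,"wy":0,"wz":-1},{"dx":0,"dy":0,"dz":0,"wx":0,"wy":0,"wz":-1}]'

```text
time_s: 12.6
eef_pos: [497.5, -287.8, 280.2]
ee_rot: [-0.001, 0.977, 0.211, -0.001]
force: [0.6, -0.8, -0.9]
grip_width: 0.466
grip_force: 0.0
```

>>> step_arm --increments '[{"dx":0,"dy":0,"dz":0,"wx":0,"wy":0,"wz":-1},{"dx":0,"dy":0,"dz":0,"wx":0,"wy":0,"wz":-1},{"dx":0,"dy":0,"dz":0,"wx":0,"wy":0,"wz":-1},{"dx":0,"dy":0,"dz":0,"wx":0,"wy":0,"wz":-1},{"dx":0,"dy":0,"dz":0,"wx":0,"wy":0,"wz":-1}]'

```text
time_s: 13.1
eef_pos: [497.5, -287.8, 280.2]
ee_rot: [-0.001, 0.889, 0.457, -0.0]
force: [0.5, 0.4, 0.8]
grip_width: 0.468
grip_force: 0.0
```

>>> step_arm --increments '[{"dx":0,"dy":0,"dz":0,"wx":0,"wy":0,"wz":-1},{"dx":0,"dy":0,"dz":0,"wx":0,"wy":0,"wz":-1},{"dx":0,"dy":0,"dz":0,"wx":0,"wy":0,"wz":-1},{"dx":0,"dy":0,"dz":0,"wx":0,"wy":0,"wz":-1},{"dx":0,"dy":0,"dz":0,"wx":0,"wy":0,"wz":-1}]'

```text
time_s: 13.6
eef_pos: [497.5, -287.8, 280.2]
ee_rot: [-0.001, 0.741, 0.672, -0.0]
force: [0.5, 0.7, 0.1]
grip_width: 0.466
grip_force: 0.0
```

>>> step_arm --increments '[{"dx":0,"dy":0,"dz":0,"wx":0,"wy":0,"wz":-0.97},{"dx":1,"dy":0.2,"dz":0,"wx":0,"wy":0,"wz":0},{"dx":1,"dy":0.2,"dz":0,"wx":0,"wy":0,"wz":0},{"dx":1,"dy":0.2,"dz":0,"wx":0,"wy":0,"wz":0},{"dx":1,"dy":0.2,"dz":0,"wx":0,"wy":0,"wz":0}]'

```text
time_s: 14.1
eef_pos: [517.6, -186.9, 280.3]
ee_rot: [-0.001, 0.707, 0.707, -0.0]
force: [0.7, 0.9, 0.1]
grip_width: 0.466
grip_force: 0.0
```

>>> step_arm --increments '[{"dx":1,"dy":0.2,"dz":0,"wx":0,"wy":0,"wz":0},{"dx":1,"dy":0.2,"dz":0,"wx":0,"wy":0,"wz":0},{"dx":1,"dy":0.2,"dz":0,"wx":0,"wy":0,"wz":0},{"dx":0.6,"dy":0.1,"dz":0,"wx":0,"wy":0,"wz":0},{"dx":0,"dy":0,"dz":0,"wx":0,"wy":0,"wz":0}]'

```text
time_s: 14.6
eef_pos: [535.3, -96.7, 280.8]
ee_rot: [-0.001, 0.706, 0.708, -0.0]
force: [-0.0, -0.3, 0.2]
grip_width: 0.468
grip_force: 0.0
```

```bash
python3 - <<'E'
from h import *
print(toolT()[:3,3].round(1))
c=cap("wrist","wrist5.png")
for l in["hub_a","tote"]:
    for p,x in lm(c,"wrist",l): print(l,p,x,proj(c,x))
for m in eyes.cut_out("wrist","hub_a"):
    print(round(m["p"],2),np.argwhere(m["mask"]).mean(0)[::-1].round(),m["mask"].sum())
E
```

```text
[535.3 -96.7 280.8]
hub_a 0.88 [555.1  16.4   4.6] [274.9  58.3]
hub_a 0.79 [550.8 -60.    5.9] [270.4 122.9]
hub_a 0.73 [479.  -50.5   3.8] [214.  115.1]
hub_a 0.72 [619.8  12.1   5.4] [328.6  62.1]
hub_a 0.72 [615.7 -53.4   5.2] [321.6 117.7]
hub_a 0.68 [479.7  15.1   8.1] [211.8  59. ]
0.9 [216. 117.] 1230
0.89 [322. 117.] 1163
0.84 [213.  57.] 1382
0.73 [271. 118.] 1179
0.71 [328.  64.] 1349
0.66 [274.  57.] 1353
```

View pics/wrist5.png

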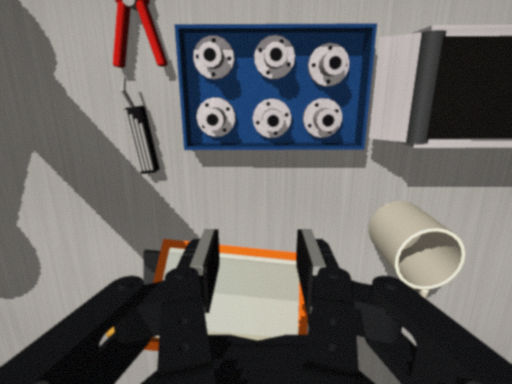

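The wrist view shows six upright hubs, with boss tops at about (212,54), (275,54), (333,62), (213,119), (271,120) and (327,119).

```bash
python3 - <<'E'
from h import *
c=cap("wrist")
for q in[(212,54),(275,54),(333,62),(213,119),(271,120),(327,119)]: print(q,unproj(c,q,42))
# sharper: Hough for dark holes/boss rings
g=cv2.cvtColor(c["frame"],6);g=cv2.resize(g[30:150,180:370],None,fx=4,fy=4,interpolation=2)
C=cv2.HoughCircles(cv2.medianBlur(g,5),cv2.HOUGH_GRADIENT,1,120,param1=100,param2=15,minRadius=20,maxRadius=50)
for x,y,r in C[0]: print((x/4+180).round(1),(y/4+30).round(1),r/4,unproj(c,(x/4+180,y/4+30),42))
E
```

```text
(212, 54) [485.2  14.8  42. ]
(275, 54) [553.6  14.7  42. ]
(333, 62) [617.1   6.5  42. ]
(213, 119) [483.2 -54.4  42. ]
(271, 120) [550.1 -55.6  42. ]
(327, 119) [614.6 -54.6  42. ]
335.4 59.9 6.3 [619.5   8.6  42. ]
275.4 51.6 6.3 [554.  17.  42.]
209.9 51.9 6.7 [483.   16.9  42. ]
272.9 118.9 5.7 [552.2 -54.4  42. ]
328.4 118.4 6.025 [616.2 -53.9  42. ]
212.1 117.6 5.525 [482.2 -52.8  42. ]
```

>>> step_arm --increments '[{"dx":0.55,"dy":0.23,"dz":1,"wx":0,"wy":0,"wz":0},{"dx":0.55,"dy":0.22,"dz":1,"wx":0,"wy":0,"wz":0},{"dx":0.55,"dy":0.22,"dz":1,"wx":0,"wy":0,"wz":0},{"dx":0,"dy":0,"dz":1,"wx":0,"wy":0,"wz":0},{"dx":0,"dy":0,"dz":1,"wx":0,"wy":0,"wz":0}]' --fingers 36

```text
time_s: 15.35
eef_pos: [552.0, -57.1, 155.2]
ee_rot: [0.0, 0.707, 0.707, -0.0]
force: [0.7, 0.8, -0.1]
grip_width: 0.423
grip_force: 0.0
```

>>> step_arm --increments '[{"dx":0,"dy":0,"dz":1,"wx":0,"wy":0,"wz":0},{"dx":0,"dy":0,"dz":1,"wx":0,"wy":0,"wz":0},{"dx":0,"dy":0,"dz":1,"wx":0,"wy":0,"wz":0},{"dx":0,"dy":0,"dz":0.8,"wx":0,"wy":0,"wz":0},{"dx":0,"dy":0,"dz":0,"wx":0,"wy":0,"wz":0}]'

```text
time_s: 15.85
eef_pos: [550.7, -57.1, 58.9]
ee_rot: [-0.002, 0.708, 0.707, -0.001]
force: [-0.7, -0.0, 0.6]
grip_width: 0.421
grip_force: 0.0
```

>>> step_arm --increments '[{"dx":0,"dy":0,"dz":0.4,"wx":0,"wy":0,"wz":0},{"dx":0,"dy":0,"dz":0.4,"wx":0,"wy":0,"wz":0},{"dx":0,"dy":0,"dz":0,"wx":0,"wy":0,"wz":0}]'

```text
time_s: 16.15
eef_pos: [551.6, -56.7, 40.5]
ee_rot: [-0.001, 0.707, 0.707, -0.0]
force: [-0.5, 0.4, 0.2]
grip_width: 0.419
grip_force: 0.0
```

>>> step_arm --increments '[{"dx":0,"dy":0,"dz":0,"wx":0,"wy":0,"wz":0},{"dx":0,"dy":0,"dz":0,"wx":0,"wy":0,"wz":0},{"dx":0,"dy":0,"dz":0,"wx":0,"wy":0,"wz":0},{"dx":0,"dy":0,"dz":0,"wx":0,"wy":0,"wz":0},{"dx":0,"dy":0,"dz":0,"wx":0,"wy":0,"wz":0}]' --fingers 0 --squeeze 80

```text
time_s: 16.65
eef_pos: [552.2, -56.8, 41.7]
ee_rot: [0.0, 0.707, 0.707, 0.0]
force: [-0.8, 0.6, 4.5]
grip_width: 0.278
grip_force: 78.6
```

>>> step_arm --increments '[{"dx":0,"dy":0,"dz":-0.4,"wx":0,"wy":0,"wz":0},{"dx":0,"dy":0,"dz":-1,"wx":0,"wy":0,"wz":0},{"dx":0,"dy":0,"dz":-1,"wx":0,"wy":0,"wz":0},{"dx":0,"dy":0,"dz":-1,"wx":0,"wy":0,"wz":0},{"dx":0,"dy":0,"dz":-1,"wx":0,"wy":0,"wz":0}]'

```text
time_s: 17.15
eef_pos: [551.8, -56.6, 152.8]
ee_rot: [-0.0, 0.707, 0.707, -0.0]
force: [-0.8, -0.3, -1.4]
grip_width: 0.278
grip_force: 78.5
```

>>> step_arm --increments '[{"dx":0.9,"dy":-0.12,"dz":0,"wx":0,"wy":0,"wz":0},{"dx":1,"dy":-0.12,"dz":0,"wx":0,"wy":0,"wz":0},{"dx":1,"dy":-0.12,"dz":0,"wx":0,"wy":0,"wz":0},{"dx":1,"dy":-0.12,"dz":0,"wx":0,"wy":0,"wz":0},{"dx":1,"dy":-0.12,"dz":0,"wx":0,"wy":0,"wz":0}]'

```text
time_s: 17.65
eef_pos: [536.7, 66.8, 151.8]
ee_rot: [0.0, 0.707, 0.707, 0.0]
force: [-0.3, 0.9, -1.0]
grip_width: 0.28
grip_force: 78.6
```

>>> step_arm --increments '[{"dx":1,"dy":-0.12,"dz":0,"wx":0,"wy":0,"wz":0},{"dx":1,"dy":-0.12,"dz":0,"wx":0,"wy":0,"wz":0},{"dx":1,"dy":-0.12,"dz":0,"wx":0,"wy":0,"wz":0},{"dx":1,"dy":-0.12,"dz":0,"wx":0,"wy":0,"wz":0},{"dx":1,"dy":-0.12,"dz":0,"wx":0,"wy":0,"wz":0}]'

```text
time_s: 18.15
eef_pos: [521.7, 191.8, 151.8]
ee_rot: [-0.0, 0.707, 0.707, 0.0]
force: [-0.4, -0.3, -1.1]
grip_width: 0.278
grip_force: 78.6
```

>>> step_arm --increments '[{"dx":1,"dy":-0.12,"dz":0,"wx":0,"wy":0,"wz":0},{"dx":1,"dy":-0.12,"dz":0,"wx":0,"wy":0,"wz":0},{"dx":1,"dy":-0.12,"dz":0,"wx":0,"wy":0,"wz":0},{"dx":0.64,"dy":-0.12,"dz":0,"wx":0,"wy":0,"wz":0},{"dx":0,"dy":0,"dz":0,"wx":0,"wy":0,"wz":0}]'

```text
time_s: 18.65
eef_pos: [509.4, 283.2, 151.5]
ee_rot: [-0.0, 0.706, 0.708, 0.0]
force: [0.3, -0.2, -1.7]
grip_width: 0.28
grip_force: 78.6
```

```bash
python3 - <<'E'
from h import *
s=ctrl.sense();print(s["eef_pos"].round(1),s["grip_width"])
c=cap("wrist","wrist6.png")
for l in["hub_a","tote"]:
    for p,x in lm(c,"wrist",l): print(l,p,x,proj(c,x))
t=cap("top");print([lm(t,"top",l) for l in("tote","guard")])
for ly in(-95,95):
  for lx in(-130,130):
    p=np.array([507+.994*lx-.11*ly,322+.11*lx+.994*ly,75]);q=proj(c,p);cv2.circle(c["frame"],tuple(int(v) for v in q),4,(255,0,255),-1)
cv2.imwrite("pics/w6.png",c["frame"])
E
```

```text
[509.4 283.2 151.5] 0.2797976133334947
hub_a 0.62 [509.3 282.4 115.2] [258.4 234.1]
[[], [(0.77, array([ 496.7, -286.8,  138.9]))]]
```

View pics/w6.png

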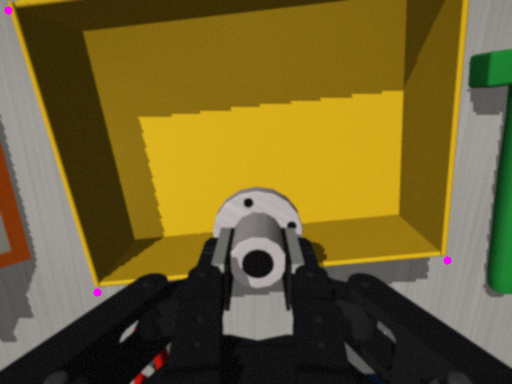

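The held hub at (257,240) is inside the tote's near wall, and the tote corners match my model. I'll lower it, release, then go to hub F.

>>> step_arm --increments '[{"dx":0.1,"dy":0,"dz":1,"wx":0,"wy":0,"wz":0},{"dx":0,"dy":0,"dz":1,"wx":0,"wy":0,"wz":0},{"dx":0,"dy":0,"dz":1,"wx":0,"wy":0,"wz":0},{"dx":0,"dy":0,"dz":1,"wx":0,"wy":0,"wz":0},{"dx":0,"dy":0,"dz":0.2,"wx":0,"wy":0,"wz":0}]'

```text
time_s: 19.45
eef_pos: [508.9, 283.3, 43.9]
ee_rot: [-0.001, 0.707, 0.707, -0.002]
force: [0.4, -0.3, -1.0]
grip_width: 0.277
grip_force: 78.6
```

>>> step_arm --increments '[{"dx":0,"dy":0,"dz":0,"wx":0,"wy":0,"wz":0},{"dx":0,"dy":0,"dz":0,"wx":0,"wy":0,"wz":0}]'

```text
time_s: 19.65
eef_pos: [510.8, 284.3, 47.6]
ee_rot: [0.0, 0.707, 0.707, 0.001]
force: [-0.6, -1.0, -0.3]
grip_width: 0.274
grip_force: 78.6
```

>>> step_arm --increments '[{"dx":0,"dy":0,"dz":0,"wx":0,"wy":0,"wz":0},{"dx":0,"dy":0,"dz":0,"wx":0,"wy":0,"wz":0},{"dx":0,"dy":0,"dz":-0.6,"wx":0,"wy":0,"wz":0},{"dx":0,"dy":0,"dz":-1,"wx":0,"wy":0,"wz":0},{"dx":0,"dy":0,"dz":-1,"wx":0,"wy":0,"wz":0}]' --fingers 36

```text
time_s: 20.15
eef_pos: [510.1, 284.3, 113.4]
ee_rot: [0.0, 0.707, 0.707, 0.0]
force: [0.5, -0.2, -0.0]
grip_width: 0.418
grip_force: 0.0
```

>>> step_arm --increments '[{"dx":0,"dy":0,"dz":-1,"wx":0,"wy":0,"wz":0},{"dx":0,"dy":0,"dz":-0.6,"wx":0,"wy":0,"wz":0},{"dx":-1,"dy":0.3,"dz":0,"wx":0,"wy":0,"wz":0},{"dx":-1,"dy":0.3,"dz":0,"wx":0,"wy":0,"wz":0},{"dx":-1,"dy":0.3,"dz":0,"wx":0,"wy":0,"wz":0}]'

```text
time_s: 20.65
eef_pos: [532.8, 208.6, 153.0]
ee_rot: [0.001, 0.707, 0.707, 0.001]
force: [-0.2, -0.1, -0.2]
grip_width: 0.423
grip_force: 0.0
```

>>> step_arm --increments '[{"dx":-1,"dy":0.3,"dz":0,"wx":0,"wy":0,"wz":0},{"dx":-1,"dy":0.3,"dz":0,"wx":0,"wy":0,"wz":0},{"dx":-1,"dy":0.3,"dz":0,"wx":0,"wy":0,"wz":0},{"dx":-1,"dy":0.3,"dz":0,"wx":0,"wy":0,"wz":0},{"dx":-1,"dy":0.3,"dz":0,"wx":0,"wy":0,"wz":0}]'

```text
time_s: 21.15
eef_pos: [570.4, 83.3, 152.9]
ee_rot: [0.001, 0.707, 0.707, 0.001]
force: [-0.0, -0.1, 0.2]
grip_width: 0.421
grip_force: 0.0
```

>>> step_arm --increments '[{"dx":-1,"dy":0.3,"dz":0,"wx":0,"wy":0,"wz":0},{"dx":-1,"dy":0.3,"dz":0,"wx":0,"wy":0,"wz":0},{"dx":-1,"dy":0.3,"dz":0,"wx":0,"wy":0,"wz":0},{"dx":-1,"dy":0.3,"dz":0,"wx":0,"wy":0,"wz":0},{"dx":-0.5,"dy":0.3,"dz":0,"wx":0,"wy":0,"wz":0}]'

```text
time_s: 21.65
eef_pos: [608.0, -30.0, 152.7]
ee_rot: [0.001, 0.708, 0.707, 0.0]
force: [0.4, 1.4, -0.4]
grip_width: 0.418
grip_force: 0.0
```

```bash
cat > hubs.py <<'E'
from h import *
s=ctrl.sense();print(s["eef_pos"].round(1),s["grip_width"])
for n in("wrist","top","scene"):
    c=cap(n)
    for p,x in lm(c,n,"hub_a"):
        if p>.3: print(n,p,x)
E
python3 hubs.py
```

```text
[608.  -30.  152.7] 0.41805960489188265
wrist 0.98 [552.6  19.    2.7]
wrist 0.98 [621.   11.7   7.7]
wrist 0.89 [483.  -52.3   3.2]
wrist 0.66 [478.3  15.4   6. ]
wrist 0.66 [613.5 -55.8   6.5]
top 0.75 [514.3 286.    5.2]
scene 0.79 [555.9  23.    3. ]
scene 0.69 [509.8 288.4   5.6]
scene 0.66 [617.2 -53.2   1.4]
scene 0.63 [620.6   8.5   3.1]
scene 0.58 [486.7  16.1   5.6]
scene 0.56 [484.  -52.4   1.5]
```

>>> step_arm --increments '[{"dx":-0.5,"dy":0.15,"dz":0.4,"wx":0,"wy":0,"wz":0},{"dx":-0.46,"dy":0.15,"dz":1,"wx":0,"wy":0,"wz":0},{"dx":0,"dy":0,"dz":1,"wx":0,"wy":0,"wz":0},{"dx":0,"dy":0,"dz":1,"wx":0,"wy":0,"wz":0},{"dx":0,"dy":0,"dz":0.6,"wx":0,"wy":0,"wz":0}]'

```text
time_s: 22.45
eef_pos: [614.1, -52.3, 48.7]
ee_rot: [-0.001, 0.707, 0.707, -0.001]
force: [0.0, -0.1, 1.0]
grip_width: 0.424
grip_force: 0.0
```

>>> step_arm --increments '[{"dx":0,"dy":0,"dz":0.4,"wx":0,"wy":0,"wz":0},{"dx":0,"dy":0,"dz":0,"wx":0,"wy":0,"wz":0},{"dx":0,"dy":0,"dz":0,"wx":0,"wy":0,"wz":0}]'

```text
time_s: 22.75
eef_pos: [615.5, -52.3, 42.1]
ee_rot: [0.001, 0.707, 0.707, 0.0]
force: [0.4, 0.7, 0.0]
grip_width: 0.421
grip_force: 0.0
```

>>> step_arm --increments '[{"dx":0,"dy":0,"dz":0,"wx":0,"wy":0,"wz":0},{"dx":0,"dy":0,"dz":0,"wx":0,"wy":0,"wz":0},{"dx":0,"dy":0,"dz":0,"wx":0,"wy":0,"wz":0},{"dx":0,"dy":0,"dz":0,"wx":0,"wy":0,"wz":0},{"dx":0,"dy":0,"dz":0,"wx":0,"wy":0,"wz":0}]' --fingers 0

```text
time_s: 23.25
eef_pos: [615.7, -52.4, 42.8]
ee_rot: [0.001, 0.707, 0.707, 0.001]
force: [-0.4, 0.6, 6.1]
grip_width: 0.28
grip_force: 78.5
```

>>> step_arm --increments '[{"dx":0,"dy":0,"dz":-0.4,"wx":0,"wy":0,"wz":0},{"dx":0,"dy":0,"dz":-1,"wx":0,"wy":0,"wz":0},{"dx":0,"dy":0,"dz":-1,"wx":0,"wy":0,"wz":0},{"dx":0,"dy":0,"dz":-1,"wx":0,"wy":0,"wz":0},{"dx":0,"dy":0,"dz":-1,"wx":0,"wy":0,"wz":0}]'

```text
time_s: 23.75
eef_pos: [614.9, -52.2, 153.0]
ee_rot: [0.0, 0.707, 0.707, 0.0]
force: [0.5, 0.3, -0.2]
grip_width: 0.274
grip_force: 78.5
```

>>> step_arm --increments '[{"dx":1,"dy":-0.08,"dz":0,"wx":0,"wy":0,"wz":0},{"dx":1,"dy":-0.08,"dz":0,"wx":0,"wy":0,"wz":0},{"dx":1,"dy":-0.08,"dz":0,"wx":0,"wy":0,"wz":0},{"dx":1,"dy":-0.08,"dz":0,"wx":0,"wy":0,"wz":0},{"dx":1,"dy":-0.08,"dz":0,"wx":0,"wy":0,"wz":0}]'

```text
time_s: 24.25
eef_pos: [604.8, 73.8, 152.0]
ee_rot: [0.0, 0.707, 0.707, 0.0]
force: [-0.4, -0.4, -0.9]
grip_width: 0.277
grip_force: 78.5
```

>>> step_arm --increments '[{"dx":1,"dy":-0.08,"dz":0,"wx":0,"wy":0,"wz":0},{"dx":1,"dy":-0.08,"dz":0,"wx":0,"wy":0,"wz":0},{"dx":1,"dy":-0.08,"dz":0,"wx":0,"wy":0,"wz":0},{"dx":1,"dy":-0.08,"dz":0,"wx":0,"wy":0,"wz":0},{"dx":1,"dy":-0.08,"dz":0,"wx":0,"wy":0,"wz":0}]'

```text
time_s: 24.75
eef_pos: [594.8, 198.8, 152.0]
ee_rot: [0.0, 0.707, 0.707, 0.0]
force: [0.9, 1.0, -1.3]
grip_width: 0.279
grip_force: 78.5
```

>>> step_arm --increments '[{"dx":1,"dy":-0.08,"dz":0,"wx":0,"wy":0,"wz":0},{"dx":1,"dy":-0.08,"dz":0,"wx":0,"wy":0,"wz":0},{"dx":1,"dy":-0.08,"dz":0,"wx":0,"wy":0,"wz":0},{"dx":0.9,"dy":-0.08,"dz":0,"wx":0,"wy":0,"wz":0},{"dx":0,"dy":0,"dz":0,"wx":0,"wy":0,"wz":0}]'

```text
time_s: 25.25
eef_pos: [586.3, 297.7, 151.8]
ee_rot: [-0.0, 0.706, 0.708, 0.0]
force: [0.5, -0.0, -1.0]
grip_width: 0.274
grip_force: 78.6
```

>>> step_arm --increments '[{"dx":0,"dy":0,"dz":1,"wx":0,"wy":0,"wz":0},{"dx":0,"dy":0,"dz":1,"wx":0,"wy":0,"wz":0},{"dx":0,"dy":0,"dz":1,"wx":0,"wy":0,"wz":0},{"dx":0,"dy":0,"dz":1,"wx":0,"wy":0,"wz":0},{"dx":0,"dy":0,"dz":0.2,"wx":0,"wy":0,"wz":0}]'

```text
time_s: 25.75
eef_pos: [585.9, 294.1, 43.8]
ee_rot: [-0.001, 0.707, 0.707, -0.002]
force: [-1.0, -0.1, -0.8]
grip_width: 0.273
grip_force: 78.6
```

>>> step_arm --increments '[{"dx":0,"dy":0,"dz":0,"wx":0,"wy":0,"wz":0},{"dx":0,"dy":0,"dz":0,"wx":0,"wy":0,"wz":0}]'

```text
time_s: 25.95
eef_pos: [587.9, 295.2, 48.0]
ee_rot: [0.001, 0.707, 0.707, 0.001]
force: [0.8, -0.4, -0.6]
grip_width: 0.276
grip_force: 78.6
```

>>> step_arm --increments '[{"dx":0,"dy":0,"dz":0,"wx":0,"wy":0,"wz":0},{"dx":0,"dy":0,"dz":0,"wx":0,"wy":0,"wz":0},{"dx":0,"dy":0,"dz":-0.6,"wx":0,"wy":0,"wz":0},{"dx":0,"dy":0,"dz":-1,"wx":0,"wy":0,"wz":0},{"dx":0,"dy":0,"dz":-1,"wx":0,"wy":0,"wz":0}]' --fingers 36

```text
time_s: 26.45
eef_pos: [587.5, 295.4, 113.9]
ee_rot: [0.001, 0.707, 0.707, 0.001]
force: [0.5, -0.8, -0.4]
grip_width: 0.423
grip_force: 0.0
```

>>> step_arm --increments '[{"dx":0,"dy":0,"dz":-1,"wx":0,"wy":0,"wz":0},{"dx":0,"dy":0,"dz":-0.6,"wx":0,"wy":0,"wz":0},{"dx":-1,"dy":0.11,"dz":0,"wx":0,"wy":0,"wz":0},{"dx":-1,"dy":0.11,"dz":0,"wx":0,"wy":0,"wz":0},{"dx":-1,"dy":0.11,"dz":0,"wx":0,"wy":0,"wz":0}]'

```text
time_s: 26.95
eef_pos: [595.5, 219.5, 152.2]
ee_rot: [0.0, 0.707, 0.707, 0.001]
force: [-0.1, -0.6, 0.3]
grip_width: 0.421
grip_force: 0.0
```

>>> step_arm --increments '[{"dx":-1,"dy":0.11,"dz":0,"wx":0,"wy":0,"wz":0},{"dx":-1,"dy":0.11,"dz":0,"wx":0,"wy":0,"wz":0},{"dx":-1,"dy":0.11,"dz":0,"wx":0,"wy":0,"wz":0},{"dx":-1,"dy":0.11,"dz":0,"wx":0,"wy":0,"wz":0},{"dx":-1,"dy":0.11,"dz":0,"wx":0,"wy":0,"wz":0}]'

```text
time_s: 27.45
eef_pos: [609.3, 94.2, 152.1]
ee_rot: [0.0, 0.707, 0.707, 0.0]
force: [0.5, 0.4, -0.0]
grip_width: 0.422
grip_force: 0.0
```

>>> step_arm --increments '[{"dx":-1,"dy":0.11,"dz":0,"wx":0,"wy":0,"wz":0},{"dx":-1,"dy":0.11,"dz":0,"wx":0,"wy":0,"wz":0},{"dx":-1,"dy":0.11,"dz":0,"wx":0,"wy":0,"wz":0},{"dx":-0.44,"dy":0.11,"dz":0,"wx":0,"wy":0,"wz":0},{"dx":0,"dy":0,"dz":0,"wx":0,"wy":0,"wz":0}]'

```text
time_s: 27.95
eef_pos: [620.4, 8.3, 151.7]
ee_rot: [0.0, 0.708, 0.706, 0.0]
force: [-0.5, 0.5, -0.3]
grip_width: 0.422
grip_force: 0.0
```

```bash
python3 hubs.py
```

```text
[620.4   8.3 151.7] 0.42181362580704135
wrist 0.88 [481.1 -51.2   2.8]
wrist 0.68 [618.5  16.5   8.9]
wrist 0.66 [557.2  15.9   5.2]
wrist 0.57 [481.1  17.    2.3]
top 0.67 [482.5 -49.3   7. ]
top 0.65 [511.7 285.3   6.8]
top 0.62 [589.6 294.2   8.3]
scene 0.66 [622.7   9.6   1.4]
scene 0.59 [511.  287.5   4. ]
scene 0.57 [554.7  17.6   2.4]
scene 0.55 [483.5  16.5   2.2]
scene 0.53 [ 5.898e+02  2.952e+02 -1.000e-01]
```

>>> step_arm --increments '[{"dx":0.08,"dy":0,"dz":1,"wx":0,"wy":0,"wz":0},{"dx":0,"dy":0,"dz":1,"wx":0,"wy":0,"wz":0},{"dx":0,"dy":0,"dz":1,"wx":0,"wy":0,"wz":0},{"dx":0,"dy":0,"dz":0.96,"wx":0,"wy":0,"wz":0},{"dx":0,"dy":0,"dz":0,"wx":0,"wy":0,"wz":0}]'

```text
time_s: 28.75
eef_pos: [618.3, 12.1, 49.3]
ee_rot: [-0.002, 0.707, 0.707, -0.002]
force: [-0.2, 0.3, 0.0]
grip_width: 0.421
grip_force: 0.0
```

>>> step_arm --increments '[{"dx":0,"dy":0,"dz":0.4,"wx":0,"wy":0,"wz":0},{"dx":0,"dy":0,"dz":0,"wx":0,"wy":0,"wz":0},{"dx":0,"dy":0,"dz":0,"wx":0,"wy":0,"wz":0}]'

```text
time_s: 29.05
eef_pos: [620.4, 11.3, 43.2]
ee_rot: [0.001, 0.707, 0.707, 0.0]
force: [0.2, 0.0, 0.5]
grip_width: 0.421
grip_force: 0.0
```

>>> step_arm --increments '[{"dx":0,"dy":0,"dz":0,"wx":0,"wy":0,"wz":0},{"dx":0,"dy":0,"dz":0,"wx":0,"wy":0,"wz":0},{"dx":0,"dy":0,"dz":0,"wx":0,"wy":0,"wz":0},{"dx":0,"dy":0,"dz":0,"wx":0,"wy":0,"wz":0},{"dx":0,"dy":0,"dz":0,"wx":0,"wy":0,"wz":0}]' --fingers 0

```text
time_s: 29.55
eef_pos: [620.6, 11.2, 43.6]
ee_rot: [0.001, 0.707, 0.707, 0.001]
force: [-1.7, 1.3, 5.6]
grip_width: 0.277
grip_force: 78.4
```

>>> step_arm --increments '[{"dx":0,"dy":0,"dz":-0.4,"wx":0,"wy":0,"wz":0},{"dx":0,"dy":0,"dz":-1,"wx":0,"wy":0,"wz":0},{"dx":0,"dy":0,"dz":-1,"wx":0,"wy":0,"wz":0},{"dx":0,"dy":0,"dz":-1,"wx":0,"wy":0,"wz":0},{"dx":0,"dy":0,"dz":-1,"wx":0,"wy":0,"wz":0}]'

```text
time_s: 30.05
eef_pos: [619.9, 11.2, 154.0]
ee_rot: [0.0, 0.707, 0.707, 0.0]
force: [1.4, -0.3, -1.0]
grip_width: 0.277
grip_force: 78.5
```

>>> step_arm --increments '[{"dx":0.97,"dy":-0.11,"dz":0,"wx":0,"wy":0,"wz":0},{"dx":0.97,"dy":-0.11,"dz":0,"wx":0,"wy":0,"wz":0},{"dx":0.97,"dy":-0.11,"dz":0,"wx":0,"wy":0,"wz":0},{"dx":0.97,"dy":-0.11,"dz":0,"wx":0,"wy":0,"wz":0},{"dx":0.97,"dy":-0.11,"dz":0,"wx":0,"wy":0,"wz":0}]'

```text
time_s: 30.55
eef_pos: [606.1, 133.5, 153.0]
ee_rot: [0.0, 0.707, 0.707, 0.0]
force: [0.2, -0.1, -0.8]
grip_width: 0.275
grip_force: 78.5
```

>>> step_arm --increments '[{"dx":0.97,"dy":-0.11,"dz":0,"wx":0,"wy":0,"wz":0},{"dx":0.97,"dy":-0.11,"dz":0,"wx":0,"wy":0,"wz":0},{"dx":0.97,"dy":-0.11,"dz":0,"wx":0,"wy":0,"wz":0},{"dx":0.97,"dy":-0.11,"dz":0,"wx":0,"wy":0,"wz":0},{"dx":0.97,"dy":-0.11,"dz":0,"wx":0,"wy":0,"wz":0}]'

```text
time_s: 31.05
eef_pos: [592.3, 254.7, 153.0]
ee_rot: [0.0, 0.707, 0.707, 0.0]
force: [-0.8, 0.8, 0.1]
grip_width: 0.276
grip_force: 78.5
```

>>> step_arm --increments '[{"dx":0.97,"dy":-0.11,"dz":0,"wx":0,"wy":0,"wz":0},{"dx":0.97,"dy":-0.11,"dz":0,"wx":0,"wy":0,"wz":0},{"dx":0.97,"dy":-0.11,"dz":0,"wx":0,"wy":0,"wz":0},{"dx":0.97,"dy":-0.11,"dz":0,"wx":0,"wy":0,"wz":0},{"dx":0.97,"dy":-0.11,"dz":0,"wx":0,"wy":0,"wz":0}]'

```text
time_s: 31.55
eef_pos: [578.6, 375.9, 153.0]
ee_rot: [0.0, 0.707, 0.707, 0.0]
force: [0.5, 0.4, -1.1]
grip_width: 0.275
grip_force: 78.5
```

>>> step_arm --increments '[{"dx":0,"dy":0,"dz":1,"wx":0,"wy":0,"wz":0},{"dx":0,"dy":0,"dz":1,"wx":0,"wy":0,"wz":0},{"dx":0,"dy":0,"dz":1,"wx":0,"wy":0,"wz":0},{"dx":0,"dy":0,"dz":1,"wx":0,"wy":0,"wz":0},{"dx":0,"dy":0,"dz":0.25,"wx":0,"wy":0,"wz":0}]'

```text
time_s: 32.05
eef_pos: [577.5, 374.4, 43.6]
ee_rot: [-0.001, 0.707, 0.707, -0.002]
force: [-11.3, -5.4, 23.4]
grip_width: 0.276
grip_force: 81.8
```

>>> step_arm --increments '[{"dx":0,"dy":0,"dz":0,"wx":0,"wy":0,"wz":0},{"dx":0,"dy":0,"dz":0,"wx":0,"wy":0,"wz":0}]'

```text
time_s: 32.25
eef_pos: [579.5, 375.3, 47.7]
ee_rot: [0.0, 0.707, 0.707, 0.001]
force: [-0.2, 0.8, 0.2]
grip_width: 0.274
grip_force: 78.9
```

>>> step_arm --increments '[{"dx":0,"dy":0,"dz":0,"wx":0,"wy":0,"wz":0},{"dx":0,"dy":0,"dz":0,"wx":0,"wy":0,"wz":0},{"dx":0,"dy":0,"dz":-0.6,"wx":0,"wy":0,"wz":0},{"dx":0,"dy":0,"dz":-1,"wx":0,"wy":0,"wz":0},{"dx":0,"dy":0,"dz":-1,"wx":0,"wy":0,"wz":0}]' --fingers 36

```text
time_s: 32.75
eef_pos: [579.3, 375.1, 113.5]
ee_rot: [0.0, 0.707, 0.707, 0.001]
force: [0.8, -0.4, 0.6]
grip_width: 0.422
grip_force: 0.0
```

>>> step_arm --increments '[{"dx":0,"dy":0,"dz":-1,"wx":0,"wy":0,"wz":0},{"dx":0,"dy":0,"dz":-0.6,"wx":0,"wy":0,"wz":0},{"dx":-0.95,"dy":-0.06,"dz":0,"wx":0,"wy":0,"wz":0},{"dx":-0.95,"dy":-0.06,"dz":0,"wx":0,"wy":0,"wz":0},{"dx":-0.95,"dy":-0.06,"dz":0,"wx":0,"wy":0,"wz":0}]'

```text
time_s: 33.25
eef_pos: [574.3, 303.0, 151.8]
ee_rot: [0.0, 0.707, 0.707, 0.001]
force: [0.1, 0.7, -0.1]
grip_width: 0.421
grip_force: 0.0
```

>>> step_arm --increments '[{"dx":-0.95,"dy":-0.06,"dz":0,"wx":0,"wy":0,"wz":0},{"dx":-0.95,"dy":-0.06,"dz":0,"wx":0,"wy":0,"wz":0},{"dx":-0.95,"dy":-0.06,"dz":0,"wx":0,"wy":0,"wz":0},{"dx":-0.95,"dy":-0.06,"dz":0,"wx":0,"wy":0,"wz":0},{"dx":-0.95,"dy":-0.06,"dz":0,"wx":0,"wy":0,"wz":0}]'

```text
time_s: 33.75
eef_pos: [566.9, 184.1, 151.8]
ee_rot: [0.0, 0.707, 0.707, 0.0]
force: [-0.1, 0.5, 1.2]
grip_width: 0.422
grip_force: 0.0
```

>>> step_arm --increments '[{"dx":-0.95,"dy":-0.06,"dz":0,"wx":0,"wy":0,"wz":0},{"dx":-0.95,"dy":-0.06,"dz":0,"wx":0,"wy":0,"wz":0},{"dx":-0.95,"dy":-0.06,"dz":0,"wx":0,"wy":0,"wz":0},{"dx":-0.95,"dy":-0.06,"dz":0,"wx":0,"wy":0,"wz":0},{"dx":-0.95,"dy":-0.06,"dz":0,"wx":0,"wy":0,"wz":0}]'

```text
time_s: 34.25
eef_pos: [559.4, 65.2, 151.8]
ee_rot: [0.001, 0.707, 0.707, 0.0]
force: [1.3, -0.1, 0.2]
grip_width: 0.418
grip_force: 0.0
```

>>> step_arm --increments '[{"dx":-0.95,"dy":-0.06,"dz":0,"wx":0,"wy":0,"wz":0},{"dx":-0.95,"dy":-0.06,"dz":0,"wx":0,"wy":0,"wz":0},{"dx":0,"dy":0,"dz":0,"wx":0,"wy":0,"wz":0}]'

```text
time_s: 34.55
eef_pos: [556.5, 16.4, 151.7]
ee_rot: [0.001, 0.708, 0.706, 0.0]
force: [-0.6, -0.0, 0.0]
grip_width: 0.422
grip_force: 0.0
```

```bash
python3 hubs.py
```

```text
[556.5  16.4 151.7] 0.4215374907922069
wrist 0.69 [480.5 -51.8   1.4]
wrist 0.64 [479.9  13.7   7. ]
wrist 0.58 [554.   16.9   6.4]
top 0.69 [511.7 286.4   6.4]
top 0.58 [582.8 370.1   3.2]
top 0.5 [588.9 295.3   8.1]
top 0.47 [481.8 -49.    7.1]
scene 0.64 [512.3 288.3   6.4]
scene 0.63 [588.8 291.5   3.1]
scene 0.6 [581.3 372.9   3. ]
scene 0.56 [486.3 -50.8   4.9]
scene 0.48 [555.3  17.1   1.6]
scene 0.47 [483.9  20.7   5.7]
```

>>> step_arm --increments '[{"dx":0,"dy":-0.05,"dz":1,"wx":0,"wy":0,"wz":0},{"dx":0,"dy":0,"dz":1,"wx":0,"wy":0,"wz":0},{"dx":0,"dy":0,"dz":1,"wx":0,"wy":0,"wz":0},{"dx":0,"dy":0,"dz":0.96,"wx":0,"wy":0,"wz":0},{"dx":0,"dy":0,"dz":0,"wx":0,"wy":0,"wz":0}]'

```text
time_s: 35.35
eef_pos: [553.4, 19.6, 49.5]
ee_rot: [-0.002, 0.707, 0.707, -0.002]
force: [-0.5, -0.6, 0.3]
grip_width: 0.423
grip_force: 0.0
```

>>> step_arm --increments '[{"dx":0,"dy":0,"dz":0.4,"wx":0,"wy":0,"wz":0},{"dx":0,"dy":0,"dz":0,"wx":0,"wy":0,"wz":0},{"dx":0,"dy":0,"dz":0,"wx":0,"wy":0,"wz":0}]'

```text
time_s: 35.65
eef_pos: [555.4, 18.8, 42.8]
ee_rot: [0.0, 0.707, 0.707, 0.0]
force: [-0.4, -0.2, 0.3]
grip_width: 0.417
grip_force: 0.0
```

>>> step_arm --increments '[{"dx":0,"dy":0,"dz":0,"wx":0,"wy":0,"wz":0},{"dx":0,"dy":0,"dz":0,"wx":0,"wy":0,"wz":0},{"dx":0,"dy":0,"dz":0,"wx":0,"wy":0,"wz":0},{"dx":0,"dy":0,"dz":0,"wx":0,"wy":0,"wz":0},{"dx":0,"dy":0,"dz":0,"wx":0,"wy":0,"wz":0}]' --fingers 0

```text
time_s: 36.15
eef_pos: [555.6, 18.7, 43.2]
ee_rot: [0.001, 0.707, 0.707, 0.001]
force: [-0.5, 0.2, 6.3]
grip_width: 0.274
grip_force: 78.2
```

>>> step_arm --increments '[{"dx":0,"dy":0,"dz":-0.4,"wx":0,"wy":0,"wz":0},{"dx":0,"dy":0,"dz":-1,"wx":0,"wy":0,"wz":0},{"dx":0,"dy":0,"dz":-1,"wx":0,"wy":0,"wz":0},{"dx":0,"dy":0,"dz":-1,"wx":0,"wy":0,"wz":0},{"dx":0,"dy":0,"dz":-1,"wx":0,"wy":0,"wz":0}]'

```text
time_s: 36.65
eef_pos: [554.9, 18.8, 153.9]
ee_rot: [0.0, 0.707, 0.707, 0.0]
force: [-0.3, -0.4, -1.6]
grip_width: 0.278
grip_force: 78.5
```

>>> step_arm --increments '[{"dx":1,"dy":-0.15,"dz":0,"wx":0,"wy":0,"wz":0},{"dx":1,"dy":-0.15,"dz":0,"wx":0,"wy":0,"wz":0},{"dx":1,"dy":-0.15,"dz":0,"wx":0,"wy":0,"wz":0},{"dx":1,"dy":-0.15,"dz":0,"wx":0,"wy":0,"wz":0},{"dx":1,"dy":-0.15,"dz":0,"wx":0,"wy":0,"wz":0}]'

```text
time_s: 37.15
eef_pos: [536.0, 144.7, 152.9]
ee_rot: [0.0, 0.707, 0.707, 0.0]
force: [0.4, -0.4, -1.8]
grip_width: 0.272
grip_force: 78.5
```

>>> step_arm --increments '[{"dx":1,"dy":-0.15,"dz":0,"wx":0,"wy":0,"wz":0},{"dx":1,"dy":-0.15,"dz":0,"wx":0,"wy":0,"wz":0},{"dx":1,"dy":-0.15,"dz":0,"wx":0,"wy":0,"wz":0},{"dx":1,"dy":-0.15,"dz":0,"wx":0,"wy":0,"wz":0},{"dx":1,"dy":-0.15,"dz":0,"wx":0,"wy":0,"wz":0}]'

```text
time_s: 37.65
eef_pos: [517.3, 269.8, 152.9]
ee_rot: [0.0, 0.707, 0.707, 0.0]
force: [-0.2, -0.6, -0.7]
grip_width: 0.28
grip_force: 78.5
```

>>> step_arm --increments '[{"dx":1,"dy":-0.15,"dz":0,"wx":0,"wy":0,"wz":0},{"dx":1,"dy":-0.15,"dz":0,"wx":0,"wy":0,"wz":0},{"dx":1,"dy":-0.15,"dz":0,"wx":0,"wy":0,"wz":0},{"dx":1,"dy":-0.15,"dz":0,"wx":0,"wy":0,"wz":0},{"dx":0,"dy":0,"dz":0,"wx":0,"wy":0,"wz":0}]'

```text
time_s: 38.15
eef_pos: [501.6, 371.1, 152.6]
ee_rot: [-0.0, 0.706, 0.708, 0.0]
force: [-0.5, 0.0, -1.0]
grip_width: 0.282
grip_force: 78.6
```

>>> step_arm --increments '[{"dx":0,"dy":0,"dz":1,"wx":0,"wy":0,"wz":0},{"dx":0,"dy":0,"dz":1,"wx":0,"wy":0,"wz":0},{"dx":0,"dy":0,"dz":1,"wx":0,"wy":0,"wz":0},{"dx":0,"dy":0,"dz":0.7,"wx":0,"wy":0,"wz":0},{"dx":0,"dy":0,"dz":0,"wx":0,"wy":0,"wz":0}]'

```text
time_s: 38.65
eef_pos: [501.7, 367.6, 57.7]
ee_rot: [-0.001, 0.707, 0.707, -0.002]
force: [0.0, 0.5, -0.9]
grip_width: 0.271
grip_force: 78.6
```

>>> step_arm --increments '[{"dx":0,"dy":0,"dz":0.3,"wx":0,"wy":0,"wz":0},{"dx":0,"dy":0,"dz":0.25,"wx":0,"wy":0,"wz":0},{"dx":0,"dy":0,"dz":0,"wx":0,"wy":0,"wz":0}]'

```text
time_s: 38.95
eef_pos: [502.5, 368.6, 45.6]
ee_rot: [-0.0, 0.707, 0.707, -0.0]
force: [0.2, 0.5, -1.0]
grip_width: 0.275
grip_force: 78.6
```

>>> step_arm --increments '[{"dx":0,"dy":0,"dz":0,"wx":0,"wy":0,"wz":0},{"dx":0,"dy":0,"dz":0,"wx":0,"wy":0,"wz":0},{"dx":0,"dy":0,"dz":-0.6,"wx":0,"wy":0,"wz":0},{"dx":0,"dy":0,"dz":-1,"wx":0,"wy":0,"wz":0},{"dx":0,"dy":0,"dz":-1,"wx":0,"wy":0,"wz":0}]' --fingers 36

```text
time_s: 39.45
eef_pos: [502.7, 368.8, 112.9]
ee_rot: [0.0, 0.707, 0.707, 0.0]
force: [-0.1, 0.3, -0.7]
grip_width: 0.424
grip_force: 0.0
```

>>> step_arm --increments '[{"dx":0,"dy":0,"dz":-1,"wx":0,"wy":0,"wz":0},{"dx":0,"dy":0,"dz":-0.65,"wx":0,"wy":0,"wz":0},{"dx":-1,"dy":-0.05,"dz":0,"wx":0,"wy":0,"wz":0},{"dx":-1,"dy":-0.05,"dz":0,"wx":0,"wy":0,"wz":0},{"dx":-1,"dy":-0.05,"dz":0,"wx":0,"wy":0,"wz":0}]'

```text
time_s: 39.95
eef_pos: [498.8, 293.1, 153.6]
ee_rot: [0.0, 0.707, 0.707, 0.001]
force: [0.4, -0.1, -0.8]
grip_width: 0.419
grip_force: 0.0
```

>>> step_arm --increments '[{"dx":-1,"dy":-0.05,"dz":0,"wx":0,"wy":0,"wz":0},{"dx":-1,"dy":-0.05,"dz":0,"wx":0,"wy":0,"wz":0},{"dx":-1,"dy":-0.05,"dz":0,"wx":0,"wy":0,"wz":0},{"dx":-1,"dy":-0.05,"dz":0,"wx":0,"wy":0,"wz":0},{"dx":-1,"dy":-0.05,"dz":0,"wx":0,"wy":0,"wz":0}]'

```text
time_s: 40.45
eef_pos: [492.7, 167.9, 153.5]
ee_rot: [0.001, 0.707, 0.707, 0.001]
force: [-0.5, -0.1, -0.6]
grip_width: 0.424
grip_force: 0.0
```

>>> step_arm --increments '[{"dx":-1,"dy":-0.05,"dz":0,"wx":0,"wy":0,"wz":0},{"dx":-1,"dy":-0.05,"dz":0,"wx":0,"wy":0,"wz":0},{"dx":-1,"dy":-0.05,"dz":0,"wx":0,"wy":0,"wz":0},{"dx":-1,"dy":-0.05,"dz":0,"wx":0,"wy":0,"wz":0},{"dx":-1,"dy":-0.05,"dz":0,"wx":0,"wy":0,"wz":0}]'

```text
time_s: 40.95
eef_pos: [486.4, 42.8, 153.5]
ee_rot: [0.001, 0.707, 0.707, 0.001]
force: [0.4, -0.7, -0.2]
grip_width: 0.42
grip_force: 0.0
```

>>> step_arm --increments '[{"dx":-1,"dy":-0.05,"dz":0,"wx":0,"wy":0,"wz":0},{"dx":0,"dy":0,"dz":0,"wx":0,"wy":0,"wz":0},{"dx":0,"dy":0,"dz":0,"wx":0,"wy":0,"wz":0}]'

```text
time_s: 41.25
eef_pos: [485.2, 18.8, 153.0]
ee_rot: [0.001, 0.708, 0.707, 0.0]
force: [0.4, -0.7, 0.9]
grip_width: 0.42
grip_force: 0.0
```

```bash
python3 hubs.py
```

```text
[485.2  18.8 153. ] 0.4201959504629422
wrist 0.66 [481.1 -50.5   6.2]
wrist 0.55 [480.3  15.1   4.3]
top 0.78 [514.6 286.6   6.5]
top 0.76 [589.3 296.5   6.8]
top 0.53 [502.8 365.6   6.5]
top 0.48 [582.2 373.2   1.5]
top 0.43 [481.  -51.5   6.3]
scene 0.8 [505.8 367.8   1.4]
scene 0.72 [485.   18.2   5.9]
scene 0.58 [511.2 290.3   4.7]
scene 0.5 [483.6 -53.4   5.9]
scene 0.49 [584.8 371.9   1.8]
scene 0.44 [590.9 294.    1.8]
```

>>> step_arm --increments '[{"dx":-0.08,"dy":-0.05,"dz":1,"wx":0,"wy":0,"wz":0},{"dx":0,"dy":0,"dz":1,"wx":0,"wy":0,"wz":0},{"dx":0,"dy":0,"dz":1,"wx":0,"wy":0,"wz":0},{"dx":0,"dy":0,"dz":0.8,"wx":0,"wy":0,"wz":0},{"dx":0,"dy":0,"dz":0,"wx":0,"wy":0,"wz":0}]'

```text
time_s: 42.05
eef_pos: [482.5, 17.3, 55.1]
ee_rot: [-0.002, 0.707, 0.707, -0.001]
force: [0.6, 1.3, 1.4]
grip_width: 0.423
grip_force: 0.0
```

>>> step_arm --increments '[{"dx":0,"dy":0,"dz":0.3,"wx":0,"wy":0,"wz":0},{"dx":0,"dy":0,"dz":0.3,"wx":0,"wy":0,"wz":0},{"dx":0,"dy":0,"dz":0,"wx":0,"wy":0,"wz":0}]'

```text
time_s: 42.35
eef_pos: [483.6, 16.9, 41.8]
ee_rot: [-0.0, 0.707, 0.707, -0.0]
force: [0.4, 0.3, 0.5]
grip_width: 0.421
grip_force: 0.0
```

>>> step_arm --increments '[{"dx":0,"dy":0,"dz":0,"wx":0,"wy":0,"wz":0},{"dx":0,"dy":0,"dz":0,"wx":0,"wy":0,"wz":0},{"dx":0,"dy":0,"dz":0,"wx":0,"wy":0,"wz":0},{"dx":0,"dy":0,"dz":0,"wx":0,"wy":0,"wz":0},{"dx":0,"dy":0,"dz":0,"wx":0,"wy":0,"wz":0}]' --fingers 0

```text
time_s: 42.85
eef_pos: [484.1, 16.8, 42.6]
ee_rot: [0.0, 0.707, 0.707, 0.0]
force: [-1.3, 1.1, 5.3]
grip_width: 0.273
grip_force: 78.6
```

>>> step_arm --increments '[{"dx":0,"dy":0,"dz":-0.4,"wx":0,"wy":0,"wz":0},{"dx":0,"dy":0,"dz":-1,"wx":0,"wy":0,"wz":0},{"dx":0,"dy":0,"dz":-1,"wx":0,"wy":0,"wz":0},{"dx":0,"dy":0,"dz":-1,"wx":0,"wy":0,"wz":0},{"dx":0,"dy":0,"dz":-1,"wx":0,"wy":0,"wz":0}]'

```text
time_s: 43.35
eef_pos: [483.6, 16.8, 153.6]
ee_rot: [0.0, 0.707, 0.707, 0.0]
force: [0.0, 0.2, -0.2]
grip_width: 0.278
grip_force: 78.5
```

>>> step_arm --increments '[{"dx":0.97,"dy":-0.17,"dz":0,"wx":0,"wy":0,"wz":0},{"dx":0.97,"dy":-0.17,"dz":0,"wx":0,"wy":0,"wz":0},{"dx":0.97,"dy":-0.17,"dz":0,"wx":0,"wy":0,"wz":0},{"dx":0.97,"dy":-0.17,"dz":0,"wx":0,"wy":0,"wz":0},{"dx":0.97,"dy":-0.17,"dz":0,"wx":0,"wy":0,"wz":0}]'

```text
time_s: 43.85
eef_pos: [462.2, 139.0, 152.6]
ee_rot: [0.0, 0.707, 0.707, 0.0]
force: [-0.1, -0.2, -0.7]
grip_width: 0.274
grip_force: 78.6
```

>>> step_arm --increments '[{"dx":0.97,"dy":-0.17,"dz":0,"wx":0,"wy":0,"wz":0},{"dx":0.97,"dy":-0.17,"dz":0,"wx":0,"wy":0,"wz":0},{"dx":0.97,"dy":-0.17,"dz":0,"wx":0,"wy":0,"wz":0},{"dx":0.97,"dy":-0.17,"dz":0,"wx":0,"wy":0,"wz":0},{"dx":0.97,"dy":-0.17,"dz":0,"wx":0,"wy":0,"wz":0}]'

```text
time_s: 44.35
eef_pos: [440.9, 260.2, 152.6]
ee_rot: [0.0, 0.707, 0.707, 0.0]
force: [-0.7, -0.3, -0.8]
grip_width: 0.277
grip_force: 78.6
```

>>> step_arm --increments '[{"dx":0.97,"dy":-0.17,"dz":0,"wx":0,"wy":0,"wz":0},{"dx":0.97,"dy":-0.17,"dz":0,"wx":0,"wy":0,"wz":0},{"dx":0.97,"dy":-0.17,"dz":0,"wx":0,"wy":0,"wz":0},{"dx":0.97,"dy":-0.17,"dz":0,"wx":0,"wy":0,"wz":0},{"dx":0,"dy":0,"dz":0,"wx":0,"wy":0,"wz":0}]'

```text
time_s: 44.85
eef_pos: [423.5, 358.3, 152.4]
ee_rot: [-0.0, 0.706, 0.708, 0.0]
force: [-0.6, -0.6, -0.7]
grip_width: 0.278
grip_force: 78.6
```

>>> step_arm --increments '[{"dx":0,"dy":0,"dz":1,"wx":0,"wy":0,"wz":0},{"dx":0,"dy":0,"dz":1,"wx":0,"wy":0,"wz":0},{"dx":0,"dy":0,"dz":1,"wx":0,"wy":0,"wz":0},{"dx":0,"dy":0,"dz":0.7,"wx":0,"wy":0,"wz":0},{"dx":0,"dy":0,"dz":0,"wx":0,"wy":0,"wz":0}]'

```text
time_s: 45.35
eef_pos: [423.4, 355.0, 57.8]
ee_rot: [-0.001, 0.707, 0.707, -0.002]
force: [0.9, 0.3, -0.7]
grip_width: 0.279
grip_force: 78.6
```

>>> step_arm --increments '[{"dx":0,"dy":0,"dz":0.3,"wx":0,"wy":0,"wz":0},{"dx":0,"dy":0,"dz":0.25,"wx":0,"wy":0,"wz":0},{"dx":0,"dy":0,"dz":0,"wx":0,"wy":0,"wz":0}]'

```text
time_s: 45.65
eef_pos: [424.4, 356.2, 45.7]
ee_rot: [0.0, 0.707, 0.707, -0.0]
force: [-0.4, 0.1, -0.8]
grip_width: 0.277
grip_force: 78.9
```

>>> step_arm --increments '[{"dx":0,"dy":0,"dz":0,"wx":0,"wy":0,"wz":0},{"dx":0,"dy":0,"dz":0,"wx":0,"wy":0,"wz":0},{"dx":0,"dy":0,"dz":-0.6,"wx":0,"wy":0,"wz":0},{"dx":0,"dy":0,"dz":-1,"wx":0,"wy":0,"wz":0},{"dx":0,"dy":0,"dz":-1,"wx":0,"wy":0,"wz":0}]' --fingers 36

```text
time_s: 46.15
eef_pos: [424.4, 356.3, 112.2]
ee_rot: [0.0, 0.707, 0.707, 0.0]
force: [-0.1, 0.0, 0.4]
grip_width: 0.423
grip_force: 0.0
```

>>> step_arm --increments '[{"dx":0,"dy":0,"dz":-1,"wx":0,"wy":0,"wz":0},{"dx":0,"dy":0,"dz":-0.65,"wx":0,"wy":0,"wz":0},{"dx":-0.96,"dy":0.14,"dz":0,"wx":0,"wy":0,"wz":0},{"dx":-0.96,"dy":0.14,"dz":0,"wx":0,"wy":0,"wz":0},{"dx":-0.96,"dy":0.14,"dz":0,"wx":0,"wy":0,"wz":0}]'

```text
time_s: 46.65
eef_pos: [434.9, 283.6, 152.9]
ee_rot: [0.0, 0.707, 0.707, 0.001]
force: [0.4, 0.1, 0.7]
grip_width: 0.424
grip_force: 0.0
```

>>> step_arm --increments '[{"dx":-0.96,"dy":0.14,"dz":0,"wx":0,"wy":0,"wz":0},{"dx":-0.96,"dy":0.14,"dz":0,"wx":0,"wy":0,"wz":0},{"dx":-0.96,"dy":0.14,"dz":0,"wx":0,"wy":0,"wz":0},{"dx":-0.96,"dy":0.14,"dz":0,"wx":0,"wy":0,"wz":0},{"dx":-0.96,"dy":0.14,"dz":0,"wx":0,"wy":0,"wz":0}]'

```text
time_s: 47.15
eef_pos: [452.5, 163.3, 152.8]
ee_rot: [0.0, 0.707, 0.707, 0.0]
force: [0.1, 0.1, 0.6]
grip_width: 0.417
grip_force: 0.0
```

>>> step_arm --increments '[{"dx":-0.96,"dy":0.14,"dz":0,"wx":0,"wy":0,"wz":0},{"dx":-0.96,"dy":0.14,"dz":0,"wx":0,"wy":0,"wz":0},{"dx":-0.96,"dy":0.14,"dz":0,"wx":0,"wy":0,"wz":0},{"dx":-0.96,"dy":0.14,"dz":0,"wx":0,"wy":0,"wz":0},{"dx":-0.96,"dy":0.14,"dz":0,"wx":0,"wy":0,"wz":0}]'

```text
time_s: 47.65
eef_pos: [470.0, 43.3, 152.8]
ee_rot: [0.001, 0.707, 0.707, 0.0]
force: [-0.3, 0.1, 0.3]
grip_width: 0.423
grip_force: 0.0
```

>>> step_arm --increments '[{"dx":-0.96,"dy":0.14,"dz":0,"wx":0,"wy":0,"wz":0},{"dx":-0.96,"dy":0.14,"dz":0,"wx":0,"wy":0,"wz":0},{"dx":-0.96,"dy":0.14,"dz":0,"wx":0,"wy":0,"wz":0},{"dx":-0.96,"dy":0.14,"dz":0,"wx":0,"wy":0,"wz":0},{"dx":0,"dy":0,"dz":0,"wx":0,"wy":0,"wz":0}]'

```text
time_s: 48.15
eef_pos: [484.3, -53.9, 152.7]
ee_rot: [0.001, 0.708, 0.706, 0.0]
force: [-0.4, 0.3, 0.0]
grip_width: 0.421
grip_force: 0.0
```

```bash
python3 hubs.py
```

```text
[484.3 -53.9 152.7] 0.420861782899069
wrist 0.86 [480.7 -51.   -1.1]
top 0.7 [584.8 371.7   5.2]
top 0.67 [432.3 359.6   1.5]
top 0.55 [503.2 365.7   5.1]
top 0.51 [512.3 286.8   3. ]
top 0.5 [592.3 296.3   6.5]
scene 0.68 [487.5 -52.    5. ]
scene 0.63 [501.  370.4   1.4]
scene 0.54 [588.3 293.1   1.5]
scene 0.52 [511.5 288.8   5.2]
scene 0.5 [425.7 358.5   3.5]
scene 0.5 [579.1 374.2   4.8]
```

>>> step_arm --increments '[{"dx":0,"dy":0,"dz":1,"wx":0,"wy":0,"wz":0},{"dx":0,"dy":0,"dz":1,"wx":0,"wy":0,"wz":0},{"dx":0,"dy":0,"dz":1,"wx":0,"wy":0,"wz":0},{"dx":0,"dy":0,"dz":0.8,"wx":0,"wy":0,"wz":0},{"dx":0,"dy":0,"dz":0,"wx":0,"wy":0,"wz":0}]'

```text
time_s: 48.95
eef_pos: [482.5, -50.8, 55.2]
ee_rot: [-0.002, 0.707, 0.707, -0.001]
force: [-0.4, -0.6, 0.4]
grip_width: 0.422
grip_force: 0.0
```

>>> step_arm --increments '[{"dx":0,"dy":0,"dz":0.3,"wx":0,"wy":0,"wz":0},{"dx":0,"dy":0,"dz":0.28,"wx":0,"wy":0,"wz":0},{"dx":0,"dy":0,"dz":0,"wx":0,"wy":0,"wz":0}]'

```text
time_s: 49.25
eef_pos: [483.6, -51.6, 42.3]
ee_rot: [-0.0, 0.707, 0.707, -0.0]
force: [-0.2, -0.3, -0.4]
grip_width: 0.421
grip_force: 0.0
```

>>> step_arm --increments '[{"dx":0,"dy":0,"dz":0,"wx":0,"wy":0,"wz":0},{"dx":0,"dy":0,"dz":0,"wx":0,"wy":0,"wz":0},{"dx":0,"dy":0,"dz":0,"wx":0,"wy":0,"wz":0},{"dx":0,"dy":0,"dz":0,"wx":0,"wy":0,"wz":0},{"dx":0,"dy":0,"dz":0,"wx":0,"wy":0,"wz":0}]' --fingers 0

```text
time_s: 49.75
eef_pos: [484.0, -51.8, 43.2]
ee_rot: [0.0, 0.707, 0.707, 0.0]
force: [-0.4, 1.0, 6.4]
grip_width: 0.276
grip_force: 78.6
```

>>> step_arm --increments '[{"dx":0,"dy":0,"dz":-0.4,"wx":0,"wy":0,"wz":0},{"dx":0,"dy":0,"dz":-1,"wx":0,"wy":0,"wz":0},{"dx":0,"dy":0,"dz":-1,"wx":0,"wy":0,"wz":0},{"dx":0,"dy":0,"dz":-1,"wx":0,"wy":0,"wz":0},{"dx":0,"dy":0,"dz":-1,"wx":0,"wy":0,"wz":0}]'

```text
time_s: 50.25
eef_pos: [483.6, -51.7, 154.1]
ee_rot: [0.0, 0.707, 0.707, 0.0]
force: [0.0, 0.4, -1.3]
grip_width: 0.278
grip_force: 78.6
```

>>> step_arm --increments '[{"dx":0.94,"dy":-0.14,"dz":0,"wx":0,"wy":0,"wz":0},{"dx":0.94,"dy":-0.14,"dz":0,"wx":0,"wy":0,"wz":0},{"dx":0.94,"dy":-0.14,"dz":0,"wx":0,"wy":0,"wz":0},{"dx":0.94,"dy":-0.14,"dz":0,"wx":0,"wy":0,"wz":0},{"dx":0.94,"dy":-0.14,"dz":0,"wx":0,"wy":0,"wz":0}]'

```text
time_s: 50.75
eef_pos: [466.0, 66.7, 153.1]
ee_rot: [0.0, 0.707, 0.707, 0.0]
force: [0.0, 0.0, -0.8]
grip_width: 0.274
grip_force: 78.6
```

>>> step_arm --increments '[{"dx":0.94,"dy":-0.14,"dz":0,"wx":0,"wy":0,"wz":0},{"dx":0.94,"dy":-0.14,"dz":0,"wx":0,"wy":0,"wz":0},{"dx":0.94,"dy":-0.14,"dz":0,"wx":0,"wy":0,"wz":0},{"dx":0.94,"dy":-0.14,"dz":0,"wx":0,"wy":0,"wz":0},{"dx":0.94,"dy":-0.14,"dz":0,"wx":0,"wy":0,"wz":0}]'

```text
time_s: 51.25
eef_pos: [448.5, 184.2, 153.1]
ee_rot: [0.0, 0.707, 0.707, 0.0]
force: [0.2, -0.6, -1.2]
grip_width: 0.278
grip_force: 78.6
```

>>> step_arm --increments '[{"dx":0.94,"dy":-0.14,"dz":0,"wx":0,"wy":0,"wz":0},{"dx":0.94,"dy":-0.14,"dz":0,"wx":0,"wy":0,"wz":0},{"dx":0.94,"dy":-0.14,"dz":0,"wx":0,"wy":0,"wz":0},{"dx":0.94,"dy":-0.14,"dz":0,"wx":0,"wy":0,"wz":0},{"dx":0,"dy":0,"dz":0,"wx":0,"wy":0,"wz":0}]'

```text
time_s: 51.75
eef_pos: [434.2, 279.2, 153.0]
ee_rot: [-0.0, 0.706, 0.708, 0.0]
force: [-0.0, -0.8, -0.8]
grip_width: 0.277
grip_force: 78.6
```

>>> step_arm --increments '[{"dx":0,"dy":0,"dz":1,"wx":0,"wy":0,"wz":0},{"dx":0,"dy":0,"dz":1,"wx":0,"wy":0,"wz":0},{"dx":0,"dy":0,"dz":1,"wx":0,"wy":0,"wz":0},{"dx":0,"dy":0,"dz":0.7,"wx":0,"wy":0,"wz":0},{"dx":0,"dy":0,"dz":0,"wx":0,"wy":0,"wz":0}]'

```text
time_s: 52.25
eef_pos: [433.8, 276.3, 58.5]
ee_rot: [-0.001, 0.707, 0.707, -0.002]
force: [-0.8, 0.4, 0.3]
grip_width: 0.278
grip_force: 78.6
```

>>> step_arm --increments '[{"dx":0,"dy":0,"dz":0.3,"wx":0,"wy":0,"wz":0},{"dx":0,"dy":0,"dz":0.27,"wx":0,"wy":0,"wz":0},{"dx":0,"dy":0,"dz":0,"wx":0,"wy":0,"wz":0}]'

```text
time_s: 52.55
eef_pos: [434.7, 277.1, 45.6]
ee_rot: [-0.0, 0.707, 0.707, -0.0]
force: [0.2, -0.2, -2.0]
grip_width: 0.274
grip_force: 78.6
```

>>> step_arm --increments '[{"dx":0,"dy":0,"dz":0,"wx":0,"wy":0,"wz":0},{"dx":0,"dy":0,"dz":0,"wx":0,"wy":0,"wz":0},{"dx":0,"dy":0,"dz":-0.6,"wx":0,"wy":0,"wz":0},{"dx":0,"dy":0,"dz":-1,"wx":0,"wy":0,"wz":0},{"dx":0,"dy":0,"dz":-1,"wx":0,"wy":0,"wz":0}]' --fingers 36

```text
time_s: 53.05
eef_pos: [434.9, 277.3, 112.2]
ee_rot: [0.0, 0.707, 0.707, 0.0]
force: [1.2, 0.9, 0.3]
grip_width: 0.421
grip_force: 0.0
```

>>> step_arm --increments '[{"dx":0,"dy":0,"dz":-1,"wx":0,"wy":0,"wz":0},{"dx":0,"dy":0,"dz":-1,"wx":0,"wy":0,"wz":0},{"dx":0,"dy":0,"dz":-1,"wx":0,"wy":0,"wz":0},{"dx":0,"dy":0,"dz":-1,"wx":0,"wy":0,"wz":0},{"dx":0,"dy":0,"dz":-1,"wx":0,"wy":0,"wz":0}]'

```text
time_s: 53.55
eef_pos: [434.7, 277.3, 237.6]
ee_rot: [0.0, 0.707, 0.707, 0.001]
force: [0.6, 0.4, 0.1]
grip_width: 0.422
grip_force: 0.0
```

>>> step_arm --increments '[{"dx":-1,"dy":0,"dz":-1,"wx":0,"wy":0,"wz":0},{"dx":-1,"dy":0,"dz":-1,"wx":0,"wy":0,"wz":0},{"dx":-1,"dy":0,"dz":0,"wx":0,"wy":0,"wz":0},{"dx":-1,"dy":0,"dz":0,"wx":0,"wy":0,"wz":0},{"dx":-1,"dy":0,"dz":0,"wx":0,"wy":0,"wz":0}]'

```text
time_s: 54.05
eef_pos: [434.6, 151.4, 286.6]
ee_rot: [0.001, 0.707, 0.707, 0.001]
force: [0.7, 0.2, 0.4]
grip_width: 0.419
grip_force: 0.0
```

```bash
python3 hubs.py; python3 - <<'E'
from h import *
a=cap("scene");b=cap("top")
print(lm(a,"scene","guard"),lm(b,"top","guard"))
cv2.imwrite("pics/ab7.png",np.hstack([cv2.resize(a["frame"][120:330,120:440],(400,300)),cv2.resize(b["frame"][80:280,60:380],(400,300))]))
E
```

```text
[434.6 151.4 286.6] 0.4192807034696591
wrist 0.85 [433.7 275.1   2.8]
wrist 0.67 [587.3 292.9   5.5]
wrist 0.63 [509.3 283.6   2.6]
top 0.77 [588.9 297.9   9. ]
top 0.66 [582.7 372.9   1.4]
top 0.39 [501.5 365.3   5.3]
scene 0.81 [511.8 286.6   4.8]
scene 0.8 [436.3 276.9   6.5]
scene 0.59 [502.7 368.3   1.2]
scene 0.56 [426.4 357.1   2.5]
scene 0.48 [589.2 295.4   0.6]
scene 0.47 [579.5 376.6   1.6]
[(0.74, array([179.4, 316.7, 107.2])), (0.55, array([ 495.9, -289.2,  130. ])), (0.35, array([ 7.349e+02, -2.046e+02,  4.000e-01]))] [(0.78, array([ 500.1, -285.5,  136.7])), (0.73, array([ 500.6, -289.2,  161.2])), (0.7, array([175.9, 315.6, 100.6]))]
```

View pics/ab7.png

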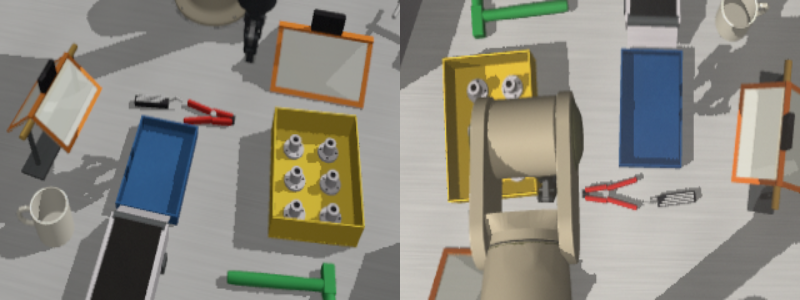

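All six hubs stand in the tote (left panel, around (310,180)), the tray is empty (155,170) and the guard still hangs (60,100). I'll return to the guard.

>>> step_arm --increments '[{"dx":-0.97,"dy":0.14,"dz":0,"wx":0,"wy":0,"wz":0},{"dx":-0.97,"dy":0.14,"dz":0,"wx":0,"wy":0,"wz":0},{"dx":-0.97,"dy":0.14,"dz":0,"wx":0,"wy":0,"wz":0},{"dx":-0.97,"dy":0.14,"dz":0,"wx":0,"wy":0,"wz":0},{"dx":-0.97,"dy":0.14,"dz":0,"wx":0,"wy":0,"wz":0}]'

```text
time_s: 55.05
eef_pos: [452.4, 30.4, 285.8]
ee_rot: [-0.0, 0.707, 0.707, 0.0]
force: [0.4, -0.7, -0.2]
grip_width: 0.421
grip_force: 0.0
```

>>> step_arm --increments '[{"dx":-0.97,"dy":0.14,"dz":0,"wx":0,"wy":0,"wz":0},{"dx":-0.97,"dy":0.14,"dz":0,"wx":0,"wy":0,"wz":0},{"dx":-0.97,"dy":0.14,"dz":0,"wx":0,"wy":0,"wz":0},{"dx":-0.97,"dy":0.14,"dz":0,"wx":0,"wy":0,"wz":0},{"dx":-0.97,"dy":0.14,"dz":0,"wx":0,"wy":0,"wz":0}]'

```text
time_s: 55.55
eef_pos: [469.9, -90.9, 285.8]
ee_rot: [-0.0, 0.707, 0.707, 0.0]
force: [-0.3, 0.2, -0.5]
grip_width: 0.421
grip_force: 0.0
```

>>> step_arm --increments '[{"dx":-0.97,"dy":0.14,"dz":0,"wx":0,"wy":0,"wz":0},{"dx":-0.97,"dy":0.14,"dz":0,"wx":0,"wy":0,"wz":0},{"dx":-0.97,"dy":0.14,"dz":0,"wx":0,"wy":0,"wz":0},{"dx":-0.97,"dy":0.14,"dz":0,"wx":0,"wy":0,"wz":0},{"dx":-0.97,"dy":0.14,"dz":0,"wx":0,"wy":0,"wz":0}]'

```text
time_s: 56.05
eef_pos: [487.5, -212.2, 285.7]
ee_rot: [-0.0, 0.707, 0.707, 0.0]
force: [0.6, 1.3, 0.7]
grip_width: 0.427
grip_force: 0.0
```

>>> step_arm --increments '[{"dx":-0.97,"dy":0.14,"dz":0,"wx":0,"wy":0,"wz":0},{"dx":-0.97,"dy":0.14,"dz":0,"wx":0,"wy":0,"wz":0},{"dx":-0.97,"dy":0.14,"dz":0,"wx":0,"wy":0,"wz":0},{"dx":0,"dy":0,"dz":0,"wx":0,"wy":0,"wz":1},{"dx":0,"dy":0,"dz":0,"wx":0,"wy":0,"wz":1}]'

```text
time_s: 56.55
eef_pos: [497.9, -284.6, 285.3]
ee_rot: [-0.0, 0.779, 0.627, -0.0]
force: [-0.1, 0.4, 0.4]
grip_width: 0.42
grip_force: 0.0
```

>>> step_arm --increments '[{"dx":0,"dy":0,"dz":0,"wx":0,"wy":0,"wz":1},{"dx":0,"dy":0,"dz":0,"wx":0,"wy":0,"wz":1},{"dx":0,"dy":0,"dz":0,"wx":0,"wy":0,"wz":1},{"dx":0,"dy":0,"dz":0,"wx":0,"wy":0,"wz":1},{"dx":0,"dy":0,"dz":0,"wx":0,"wy":0,"wz":1}]'

```text
time_s: 57.05
eef_pos: [498.0, -283.9, 285.6]
ee_rot: [-0.0, 0.914, 0.405, -0.0]
force: [-0.4, 0.6, 0.4]
grip_width: 0.424
grip_force: 0.0
```

>>> step_arm --increments '[{"dx":0,"dy":0,"dz":0,"wx":0,"wy":0,"wz":1},{"dx":0,"dy":0,"dz":0,"wx":0,"wy":0,"wz":1},{"dx":0,"dy":0,"dz":0,"wx":0,"wy":0,"wz":1},{"dx":0,"dy":0,"dz":0,"wx":0,"wy":0,"wz":1},{"dx":0,"dy":0,"dz":0,"wx":0,"wy":0,"wz":1}]'

```text
time_s: 57.55
eef_pos: [498.0, -283.9, 285.6]
ee_rot: [-0.0, 0.988, 0.154, -0.0]
force: [0.0, -0.1, 0.6]
grip_width: 0.42
grip_force: 0.0
```

>>> step_arm --increments '[{"dx":0,"dy":0,"dz":0,"wx":0,"wy":0,"wz":1},{"dx":0,"dy":0,"dz":0,"wx":0,"wy":0,"wz":1},{"dx":0,"dy":0,"dz":0,"wx":0,"wy":0,"wz":1},{"dx":0,"dy":0,"dz":0,"wx":0,"wy":0,"wz":0.97},{"dx":0,"dy":0,"dz":0,"wx":0,"wy":0,"wz":0}]' --fingers 40

```text
time_s: 58.05
eef_pos: [497.9, -283.9, 285.6]
ee_rot: [-0.0, 0.999, -0.051, -0.0]
force: [-1.4, 0.6, -0.8]
grip_width: 0.467
grip_force: 0.0
```

```bash
python3 - <<'E'
from h import *
T=toolT();print(T[:3,3].round(1),np.arctan2(T[1,0],T[0,0]).round(4))
c=cap("wrist","wrist8.png")
for l in["guard","guard_grip"]:
    for p,x in lm(c,"wrist",l): print(l,p,x,proj(c,x))
# dark fin mask in window
f=c["frame"].astype(int);m=(f.max(2)<45)
for y in range(170,262,10):
    xs=np.where(m[y,225:290])[0]+225
    if len(xs): print(y,xs.min(),xs.max(),len(xs))
E
```

```text
[ 497.9 -283.9  285.6] -0.1021
guard 0.8 [ 495.7 -287.3  133. ] [260.8 178.2]
guard_grip 0.76 [ 499.1 -287.5  162. ] [261.1 183.9]
170 254 270 17
180 254 269 16
190 254 269 16
200 254 269 16
210 254 269 16
220 254 268 15
```

>>> step_arm --increments '[{"dx":0.02,"dy":0.16,"dz":1,"wx":0,"wy":0,"wz":0},{"dx":0,"dy":0,"dz":1,"wx":0,"wy":0,"wz":0},{"dx":0,"dy":0,"dz":1,"wx":0,"wy":0,"wz":0},{"dx":0,"dy":0,"dz":0.8,"wx":0,"wy":0,"wz":0},{"dx":0,"dy":0,"dz":0,"wx":0,"wy":0,"wz":0}]'

```text
time_s: 58.7
eef_pos: [497.0, -287.5, 188.3]
ee_rot: [-0.002, 0.999, -0.05, -0.002]
force: [-0.4, 0.2, 0.7]
grip_width: 0.47
grip_force: 0.0
```

>>> step_arm --increments '[{"dx":0,"dy":0,"dz":0.3,"wx":0,"wy":0,"wz":0},{"dx":0,"dy":0,"dz":0.22,"wx":0,"wy":0,"wz":0},{"dx":0,"dy":0,"dz":0,"wx":0,"wy":0,"wz":0}]'

```text
time_s: 59.0
eef_pos: [497.8, -288.2, 177.7]
ee_rot: [-0.0, 0.999, -0.051, -0.0]
force: [0.6, 0.9, -0.2]
grip_width: 0.467
grip_force: 0.0
```

>>> step_arm --increments '[{"dx":0,"dy":0,"dz":0,"wx":0,"wy":0,"wz":0},{"dx":0,"dy":0,"dz":0,"wx":0,"wy":0,"wz":0},{"dx":0,"dy":0,"dz":0,"wx":0,"wy":0,"wz":0},{"dx":0,"dy":0,"dz":0,"wx":0,"wy":0,"wz":0},{"dx":0,"dy":0,"dz":0,"wx":0,"wy":0,"wz":0}]' --fingers 0 --squeeze 110

```text
time_s: 59.5
eef_pos: [498.2, -287.6, 178.8]
ee_rot: [-0.001, 0.999, -0.051, 0.001]
force: [-0.3, 4.8, 5.4]
grip_width: 0.145
grip_force: 107.8
```

>>> step_arm --increments '[{"dx":0,"dy":0,"dz":0,"wx":0,"wy":0,"wz":0},{"dx":0,"dy":0,"dz":0,"wx":0,"wy":0,"wz":0},{"dx":0,"dy":0,"dz":-0.3,"wx":0,"wy":0,"wz":0},{"dx":0,"dy":0,"dz":-0.5,"wx":0,"wy":0,"wz":0},{"dx":0,"dy":0,"dz":-0.8,"wx":0,"wy":0,"wz":0}]'

```text
time_s: 60.0
eef_pos: [497.4, -288.2, 218.1]
ee_rot: [-0.0, 0.999, -0.051, -0.001]
force: [0.4, 0.2, -3.0]
grip_width: 0.148
grip_force: 107.2
```

>>> step_arm --increments '[{"dx":0,"dy":0,"dz":-0.8,"wx":0,"wy":0,"wz":0},{"dx":0,"dy":0,"dz":-0.8,"wx":0,"wy":0,"wz":0},{"dx":0,"dy":0,"dz":-0.6,"wx":0,"wy":0,"wz":0},{"dx":0,"dy":0,"dz":-0.3,"wx":0,"wy":0,"wz":0},{"dx":0,"dy":0,"dz":0,"wx":0,"wy":0,"wz":0}]'

```text
time_s: 60.5
eef_pos: [497.9, -288.5, 281.5]
ee_rot: [0.001, 0.999, -0.051, 0.001]
force: [-0.0, 0.3, -3.4]
grip_width: 0.145
grip_force: 107.4
```

```bash
python3 - <<'E'
from h import *
s=ctrl.sense();print(s["eef_pos"].round(1),s["grip_width"])
for n in("scene","wrist"):
    c=cap(n,n+"9.png")
    for l in["guard","guard_grip"]:
        for p,x in lm(c,n,l): print(n,l,p,x)
a=cv2.imread("pics/scene9.png");b=cv2.imread("pics/wrist9.png")
cv2.imwrite("pics/ab9.png",np.hstack([cv2.resize(a[80:280,70:280],(400,343),interpolation=2),cv2.resize(b,(400,343))]))
E
```

```text
[ 497.9 -288.5  281.5] 0.14467747080692966
scene guard 0.86 [177.7 314.  108.3]
scene guard 0.77 [ 497.7 -285.1  236.5]
scene guard_grip 0.58 [ 500.1 -289.1  263.5]
scene guard_grip 0.57 [179.  321.4 129.9]
wrist guard 0.63 [ 498.7 -289.2  235. ]
```

View pics/ab9.png

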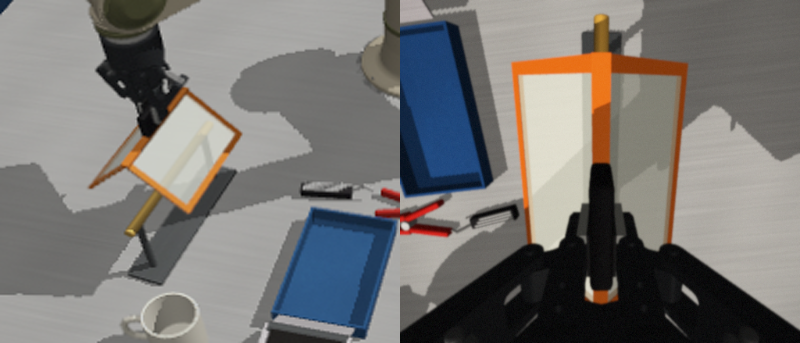

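The guard is level in the grip above the bar (left panel (170,140)) and the tray is empty. I'll carry it back.

>>> step_arm --increments '[{"dx":0,"dy":-0.5,"dz":0,"wx":0,"wy":0,"wz":0},{"dx":0.1,"dy":-0.9,"dz":0,"wx":0,"wy":0,"wz":0},{"dx":0.1,"dy":-0.95,"dz":0,"wx":0,"wy":0,"wz":0},{"dx":0.1,"dy":-0.95,"dz":0,"wx":0,"wy":0,"wz":0},{"dx":0.1,"dy":-0.95,"dz":0,"wx":0,"wy":0,"wz":0}]'

```text
time_s: 61.3
eef_pos: [518.6, -181.7, 280.2]
ee_rot: [-0.0, 0.999, -0.051, -0.0]
force: [0.7, -0.2, -3.4]
grip_width: 0.14
grip_force: 107.3
```

>>> step_arm --increments '[{"dx":0.1,"dy":-0.95,"dz":0,"wx":0,"wy":0,"wz":0},{"dx":0.1,"dy":-0.95,"dz":0,"wx":0,"wy":0,"wz":0},{"dx":0.1,"dy":-0.95,"dz":0,"wx":0,"wy":0,"wz":0},{"dx":0.1,"dy":-0.95,"dz":0,"wx":0,"wy":0,"wz":0},{"dx":0.1,"dy":-0.95,"dz":0,"wx":0,"wy":0,"wz":0}]'

```text
time_s: 61.8
eef_pos: [542.9, -64.8, 280.2]
ee_rot: [-0.0, 0.999, -0.051, -0.0]
force: [0.1, 0.2, -3.0]
grip_width: 0.14
grip_force: 107.3
```

>>> step_arm --increments '[{"dx":0.1,"dy":-0.9,"dz":0,"wx":0,"wy":0,"wz":0},{"dx":0.1,"dy":-0.6,"dz":0,"wx":0,"wy":0,"wz":0},{"dx":0.1,"dy":-0.4,"dz":0,"wx":0,"wy":0,"wz":0},{"dx":0,"dy":0,"dz":0,"wx":0,"wy":0,"wz":-0.5},{"dx":0,"dy":0,"dz":0,"wx":0,"wy":0,"wz":-0.47}]'

```text
time_s: 62.3
eef_pos: [555.4, -20.0, 280.2]
ee_rot: [0.0, 1.0, 0.001, -0.0]
force: [-0.5, 0.1, -2.7]
grip_width: 0.139
grip_force: 107.5
```

>>> step_arm --increments '[{"dx":0,"dy":0,"dz":0,"wx":0,"wy":0,"wz":0},{"dx":0,"dy":0,"dz":0,"wx":0,"wy":0,"wz":0},{"dx":0,"dy":0,"dz":0,"wx":0,"wy":0,"wz":0}]'

```text
time_s: 62.6
eef_pos: [555.3, -20.4, 280.3]
ee_rot: [0.0, 1.0, -0.001, -0.0]
force: [-0.1, 0.5, -2.9]
grip_width: 0.146
grip_force: 107.5
```

```bash
python3 - <<'E'
from h import *
T=toolT();print(T[:3,3].round(1),np.arctan2(T[1,0],T[0,0]).round(4))
for n in("scene","wrist","top"):
    c=cap(n,n+"10.png")
    for l in["guard","guard_grip","tray"]:
        for p,x in lm(c,n,l): print(n,l,p,x)
E
```

```text
[555.3 -20.4 280.3] -0.0015
scene guard 0.95 [179.4 310.7 107.6]
scene guard 0.56 [554.6 -18.2 232.9]
scene guard_grip 0.78 [174.8 320.5 129. ]
scene guard_grip 0.7 [555.8 -22.2 262.1]
scene tray 0.72 [548.2 -18.3  -0.8]
wrist guard 0.85 [555.3 -17.1 236.7]
wrist guard_grip 0.93 [552.  -16.9 263.5]
wrist guard_grip 0.61 [500.4 323.6   3.6]
top guard 0.73 [175.5 316.2 102.4]
top guard 0.72 [557.8 -17.7 236. ]
top guard_grip 0.64 [557.6 -16.8 261.1]
top guard_grip 0.63 [178.5 315.8 140.2]
top guard_grip 0.55 [428.1 360.    4.1]
top tray 0.72 [435.9 277.4   5.9]
```

>>> step_arm --increments '[{"dx":0,"dy":0,"dz":0.6,"wx":0,"wy":0,"wz":0},{"dx":0,"dy":0,"dz":0.9,"wx":0,"wy":0,"wz":0},{"dx":0,"dy":0,"dz":0.9,"wx":0,"wy":0,"wz":0},{"dx":0,"dy":0,"dz":0.9,"wx":0,"wy":0,"wz":0},{"dx":0,"dy":0,"dz":0.8,"wx":0,"wy":0,"wz":0}]'

```text
time_s: 63.7
eef_pos: [555.2, -20.2, 176.8]
ee_rot: [-0.0, 1.0, -0.0, -0.0]
force: [0.8, -0.6, -1.9]
grip_width: 0.142
grip_force: 107.6
```

>>> step_arm --increments '[{"dx":0,"dy":0,"dz":0.5,"wx":0,"wy":0,"wz":0},{"dx":0,"dy":0,"dz":0.3,"wx":0,"wy":0,"wz":0},{"dx":0,"dy":0,"dz":0.15,"wx":0,"wy":0,"wz":0},{"dx":0,"dy":0,"dz":0.1,"wx":0,"wy":0,"wz":0},{"dx":0,"dy":0,"dz":0,"wx":0,"wy":0,"wz":0}]'

```text
time_s: 64.2
eef_pos: [555.5, -20.3, 151.9]
ee_rot: [0.0, 1.0, -0.0, 0.0]
force: [-0.4, -0.0, -3.5]
grip_width: 0.144
grip_force: 107.5
```

>>> step_arm --increments '[{"dx":0,"dy":0,"dz":0.1,"wx":0,"wy":0,"wz":0},{"dx":0,"dy":0,"dz":0,"wx":0,"wy":0,"wz":0},{"dx":0,"dy":0,"dz":0,"wx":0,"wy":0,"wz":0}]'

```text
time_s: 64.5
eef_pos: [555.4, -20.2, 149.2]
ee_rot: [0.0, 1.0, -0.0, 0.0]
force: [0.4, -0.5, -3.6]
grip_width: 0.145
grip_force: 107.5
```

>>> step_arm --increments '[{"dx":0,"dy":0,"dz":0.1,"wx":0,"wy":0,"wz":0},{"dx":0,"dy":0,"dz":0.08,"wx":0,"wy":0,"wz":0},{"dx":0,"dy":0,"dz":0,"wx":0,"wy":0,"wz":0},{"dx":0,"dy":0,"dz":0,"wx":0,"wy":0,"wz":0}]'

```text
time_s: 64.9
eef_pos: [555.3, -20.4, 144.6]
ee_rot: [0.0, 1.0, 0.0, -0.0]
force: [-0.4, -0.7, -2.6]
grip_width: 0.141
grip_force: 107.6
```

>>> step_arm --increments '[{"dx":0,"dy":0,"dz":0.06,"wx":0,"wy":0,"wz":0},{"dx":0,"dy":0,"dz":0,"wx":0,"wy":0,"wz":0},{"dx":0,"dy":0,"dz":0,"wx":0,"wy":0,"wz":0}]'

```text
time_s: 65.2
eef_pos: [555.5, -20.5, 143.6]
ee_rot: [0.0, 1.0, 0.0, 0.0]
force: [-1.7, -2.1, 4.8]
grip_width: 0.14
grip_force: 108.5
```

Contact with the rims, at the expected height. I'll release and back off.

>>> step_arm --increments '[{"dx":0,"dy":0,"dz":0,"wx":0,"wy":0,"wz":0},{"dx":0,"dy":0,"dz":0,"wx":0,"wy":0,"wz":0},{"dx":0,"dy":0,"dz":0,"wx":0,"wy":0,"wz":0},{"dx":0,"dy":0,"dz":0,"wx":0,"wy":0,"wz":0}]' --fingers 40

```text
time_s: 65.6
eef_pos: [555.3, -20.1, 142.9]
ee_rot: [-0.0, 1.0, -0.0, -0.0]
force: [-1.0, -0.2, -0.8]
grip_width: 0.473
grip_force: 0.0
```

>>> step_arm --increments '[{"dx":0,"dy":0,"dz":-0.3,"wx":0,"wy":0,"wz":0},{"dx":0,"dy":0,"dz":-1,"wx":0,"wy":0,"wz":0},{"dx":0,"dy":0,"dz":-1,"wx":0,"wy":0,"wz":0},{"dx":0,"dy":0,"dz":-1,"wx":0,"wy":0,"wz":0},{"dx":0,"dy":0,"dz":-1,"wx":0,"wy":0,"wz":0}]'

```text
time_s: 66.1
eef_pos: [555.2, -20.1, 252.2]
ee_rot: [0.0, 1.0, -0.0, 0.0]
force: [-0.1, 0.8, 0.0]
grip_width: 0.472
grip_force: 0.0
```

>>> step_arm --increments '[{"dx":0,"dy":0,"dz":-1,"wx":0,"wy":0,"wz":0},{"dx":0,"dy":0,"dz":0,"wx":0,"wy":0,"wz":0},{"dx":0,"dy":0,"dz":0,"wx":0,"wy":0,"wz":0},{"dx":0,"dy":0,"dz":0,"wx":0,"wy":0,"wz":0}]'

```text
time_s: 66.5
eef_pos: [555.0, -20.1, 274.6]
ee_rot: [-0.0, 1.0, -0.0, -0.001]
force: [-0.0, 0.3, 0.3]
grip_width: 0.466
grip_force: 0.0
```

```bash
python3 - <<'E'
from h import *
s=ctrl.sense();print(s["eef_pos"].round(1),s["force"].round(1))
F=[]
for n in("scene","wrist"):
    c=cap(n);F.append(c["frame"])
    for l in["guard","guard_grip","tray","hub_a"]:
        for p,x in lm(c,n,l): 
            if p>.4: print(n,l,p,x)
cv2.imwrite("pics/ab11.png",np.hstack([cv2.resize(F[0][130:330,130:420],(400,300)),cv2.resize(F[1],(400,300))]))
E
```

```text
[555.  -20.1 274.6] [-0.   0.3  0.3]
scene guard 0.92 [176.5 312.  104.6]
scene guard 0.68 [557.9 -18.1  94.9]
scene guard_grip 0.71 [558.3 -22.9 128. ]
scene guard_grip 0.64 [177.3 322.2 133.7]
scene tray 0.63 [550.3 -17.4  -4.5]
scene hub_a 0.8 [505.6 370.4   1.9]
scene hub_a 0.76 [436.3 276.8   5.8]
scene hub_a 0.63 [5.827e+02 3.735e+02 3.000e-01]
scene hub_a 0.55 [591.  295.9   1.9]
scene hub_a 0.5 [423.5 357.9   4.3]
scene hub_a 0.47 [513.1 289.8   5.7]
wrist guard 0.84 [551.5 -20.4  98. ]
wrist guard_grip 0.89 [552.1 -21.6 125. ]
wrist hub_a 0.79 [432.2 278.8   1.6]
wrist hub_a 0.64 [584.2 293.8   5.8]
wrist hub_a 0.61 [508.8 283.    4.3]
```

View pics/ab11.png

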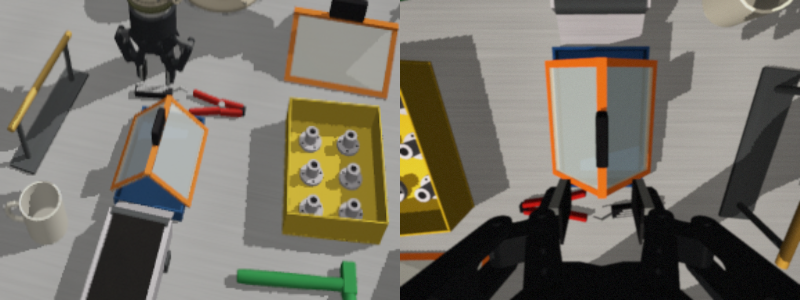

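The guard sits squarely on the tray (left panel (160,150), right panel ridge (602,125)), six hubs stand in the tote, and nothing else has moved.

```bash
python3 -c "
from rig import finish_job
print(finish_job())"
```

```text
the job is handed in; nothing more can be done
None
```

The job is handed in: all six hub castings are in the tote, the guard is seated squarely back on the empty tray, and the mug, hammer, hex keys and clamp were left where they were; the hand-in call returned no verdict.

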